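# Fit the grating disc on the food processor

### The arm

A 7-joint arm with a two-finger parallel gripper is mounted at the origin on a cart in front of the work surface, level with it; the furniture and walls round the work are solid. World frame = base frame: x ahead of the robot, y to its left, z up, the work surface at z = 0. Lengths are in m, angles in rad, forces in N, time in s.
With the tool pointing down it reaches from about 0.4 to 0.85 m from the base axis. Payload 4.5 kg.
Tool frame: the origin (TCP) lies on the mounting face of the last link; the fingertips stand 166 mm ahead of it and the grasp point (between the pads) lies 147 mm ahead of it; y points along the fingers, z is the direction in which the jaws open and shut, and the axes are right-handed (so a half turn about y gives the same grasp; the last joint's range is limited). The gripper opens to 88 mm and grips with 3 to 60 N. Pads are 18 mm wide; open, the fingers measure 123 mm over their backs; the gripper's body (75 mm by 187 mm) begins 45 mm behind the grasp point.
Start: joints at [1.233, 0.689, -0.195, 1.565, 0.157, 0.902, -0.215], TCP at [0.227, -0.582, 0.405] pointing down, gripper open.
Joint ranges: [-3.01, 3.01], [-0.46, 2.08], [-1.47, 1.51], [0.13, 2.56], [-1, 4.14], [0.04, 2.09], [-2.66, 2.66]. Speed limits (rad/s): [2.57, 2.57, 3.14, 3.14, 3.14, 3.14, 3.14].

### API

Orientations are given as a unit quaternion [x, y, z, w].
In Python, from plant import r gives the robot as it stands.
- The arm moves only by the tool arm_command, never from a script. Its argument "deltas" is a list of rows, each an object of numbers: "dx", "dy", "dz": the shift along the tool's x, y, z each as a share of 1000 mm, from -1 to 1; "wx", "wy", "wz": the turn, a rotation vector about the tool's x, y, z each as a share of 45 degrees, from -1 to 1. In form: [{"dx": .., "dy": .., "dz": .., "wx": .., "wy": .., "wz": ..}, ...]. A call has exactly 5 rows; each row is the pose to reach, as a shift and turn from the pose commanded when the call began, along the tool's axes at that moment; what a row does not reach only later rows make up. A row lasts 1/10 s, in which the tool goes at most 50 mm and 8.59 degrees, less where a joint would pass 70% of its speed; a pose out of reach is approached as far as the arm can. A call with a number of a shift or a turn outside -1 to 1 is refused whole. A call with a gripper value outside its range is refused whole. "claw" is the opening, from -1 (shut) to 1 (fully open), set as the call begins (left out, the last holds). The fingers move at their own pace and stop on an object; "grip_force" is the grip in N (left out, the last holds). Time passes only in rows, so rows that repeat a pose let the fingers close, or fill a call up. It gives the time, the measured TCP pose, the force and the opening at its end, in the units of the state.
- r.get_state(): the state, without advancing time (a new reading comes with each control period).
- r.snapshot(name): name is "side" or "top" or "wrist"; returns the picture (384x512x3 uint8, red, green, blue); there is no depth.
- r.get_calibration(name): a dict with "vertical_fov" (degrees; the focal length in pixels is half the picture's height over the tangent of half this angle, whatever the lens; pixels are square), "cx", "cy" (the principal point, pixels), "k1" (the pictures are not rectified: a ray, as slopes to the right and down, at radius r is drawn at 1 + k1 r^2 times it, then the intrinsics apply), "R" (3x3) and "t" (3): a world point X has camera coordinates R X + t. Camera axes: x right, y down, z forward; pixel columns grow to the right and rows downward; lengths in m; the calibration is good to about 2 mm. A picture is of the moment at which its call begins: read the wrist's pose just before it. get_calibration takes no time and is no camera call; for the wrist camera it gives the pose at the moment of the call.
- r.finish_job(): hands the job in, once; it reports no verdict.
The state is a dict: "clock": time; "q": joint angles; "qd": joint speeds; "joint_torque": joint torques, N m; "tool_pos": TCP position; "eef_rot": TCP orientation; "contact_force": force on the tool from outside, world axes, zero at the start; "moment": the same for the moment, N m; "opening": opening from 0.0 (shut) to 1.0 (fully open).
Only numpy, scipy, OpenCV 4.12 (cv2) and the standard library are available. Lean on these libraries where they do the work, as an engineer would, in place of code of your own. Each camera call takes 0.05 s, during which the arm holds its last target.

### The job

Take the grating disc by its orange grip block and lower it slowly over the food processor's shaft. Resting it only lightly on the drive pin, turn it until the pin drops into its hole and the disc sits fully home, never forcing it; then turn the seated disc clockwise (seen from above) until its red tick points at the red lock mark on the bowl, and let go. Leave the other things on the worktop where they are.

Things in the scene. Friction and masses are not known exactly. Their poses are not given: they have to be found in the camera images.
- disc_grip (a point): Axis point of the loose grating disc (0.18 kg), 26 mm above its underside; z up. Flat disc 124 mm across, steel rim ring and 6 mm thick grey plate. Grip: orange block on top, 30 mm along the disc's x (grip across these), 36 mm along its y, from 6 to 46 mm above the underside. A 13.8 mm bore goes right through on the axis, open at the top.
- disc_hole (a point): Centre of the 10.2 mm hole for the drive pin, through the disc's 6 mm plate, 3 mm above the underside; 32 mm from the disc's axis towards its -x. A red tick lies on the rim ring just outside it. When home, the pin stands 3 mm proud of the plate here: keep fingertips a little above the plate. Touch down on the pin at 20 mm/s or slower and search with about 5 N.
- seat (a point): Centre of the top face of the drive plate (82 mm across, dark steel), on the shaft axis, 115 mm above the worktop; the disc's underside rests here when home. Axes as the processor's (does not turn with the plate). The plate turns with shaft and pin, stiffly (friction 0.2 N m, no spring), between two stops. Home, the disc takes the plate along as it is turned.
- shaft_top (a point): Top of the steel shaft, on its axis, 41 mm above the drive plate. The shaft is 12 mm across, its last 7 mm taper to 6 mm. The brass drive pin (8 mm across, 9 mm tall) stands on the plate 32 mm from the axis. Off the hole, the disc rests on the pin 9 mm above home; turned under a light load it drops when the hole meets the pin (play about 3 degrees either way); over some 8 N it drags the plate along.
- lock_mark (a point): Red block 12 mm wide on the outside of the bowl's rim, 81 mm from the axis on the processor's -x. At the plate's clockwise stop the pin points here. At the start the pin stands 17 to 69 degrees anticlockwise of it, seen from above (not reported: find it by feel or eye); the far stop is at 74 degrees. Contacts of the disc with pin and shaft may never add up to 30 N before it is home, 60 N after.
- processor: White food processor, fixed; origin under its centre, on the shaft axis, z up. Housing 170 mm across, 55 mm high, grey dial in front (-x); clear open bowl 156 mm across outside, 148 inside, rim 123 mm above the worktop (8 mm above the drive plate); handle behind, to 114 mm from the axis. With the disc home and at the lock mark, disc x lies along processor x.
- lemon: Bystander: yellow lemon, 78x55x56 mm; origin under its centre.
- mug: Bystander: white mug with grey-green dots, 78x114x93 mm; origin under the middle of mug and handle.
- peeler: Bystander: white-handled peeler lying flat, 170x25x18 mm, long along its own x; origin under its centre.

How it is judged:
By the outcome, as a careful person would: the job done as asked, in the order asked, and still so for the second after the job is handed in, with the robot touching nothing.
It also fails if it takes over 67 s, if anything falls off the work surface, if the arm or the gripper's body presses on something with over 40 N, if the wrist force passes 120 N, or if a joint passes its speed limit or range.

## Working session

There is one attempt and no reset: what is moved stays moved. The work goes in short steps, Python scripts to look and compute and a tool call to move; the robot and the scene stay as the last step left them, time stands still between calls to the robot, and variables do not carry over. Pictures are saved under pics/ and viewed, and the job is handed in when it is done.

Besides the shell and the picture viewer there is one more tool, called as a command line: name --argument value ..., lists and objects as JSON in quotes. arm_command: Moves the arm, as the interface text tells. Shift numbers are shares of 1000 mm and turn numbers shares of 45 degrees, none past 1 either way. Its arguments: {"type":"object","properties":{"deltas":{"type":"array","items":{"type":"object","properties":{"dx":{"type":"number","minimum":-1,"maximum":1},"dy":{"type":"number","minimum":-1,"maximum":1},"dz":{"type":"number","minimum":-1,"maximum":1},"wx":{"type":"number","minimum":-1,"maximum":1},"wy":{"type":"number","minimum":-1,"maximum":1},"wz":{"type":"number","minimum":-1,"maximum":1}}}},"claw":{"type":"number"},"grip_force":{"type":"number"}},"required":["deltas"]}

```bash
ls; mkdir -p pics; python3 - <<'E'
from plant import r
import cv2
s=r.get_state(); print(s)
for n in ("side","top","wrist"):
    c=r.get_calibration(n); print(n,c)
    im=r.snapshot(n); cv2.imwrite(f"pics/{n}0.png",im[:,:,::-1])
E
```

```text
pics
{'clock': 0.0, 'q': array([ 1.23275955,  0.68998128, -0.19452701,  1.56636492,  0.15728256,
        0.90250401, -0.21509154]), 'qd': array([ 0.00091652, -0.00124048, -0.0002009 ,  0.00036718,  0.00107042,
       -0.00102815, -0.0002836 ]), 'joint_torque': array([-7.75682274e-04, -5.27572703e+01, -1.26771066e+00, -1.53430098e+01,
       -5.28381276e-02,  6.56928823e-03,  1.61421635e-04]), 'tool_pos': array([ 0.2269375 , -0.58197984,  0.4039062 ]), 'eef_rot': array([-0.13090299,  0.69555444, -0.69427486,  0.13057889]), 'contact_force': array([-0.36516842,  0.4932769 ,  0.88987533]), 'moment': array([ 0.00794692, -0.02512767,  0.03893616]), 'opening': 0.9970369211199424}
side {'vertical_fov': 54.05380468668488, 'cx': 258.4228235679795, 'cy': 196.6177370200099, 'k1': -0.11786383821995938, 'R': array([[-0.00976759, -0.99993413,  0.00602819],
       [-0.84766735,  0.00508203, -0.53050375],
       [ 0.53043817, -0.01029164, -0.84766115]]), 't': array([-0.04000537,  0.49329377,  0.68097087])}
top {'vertical_fov': 54.61952303797908, 'cx': 255.91524443427176, 'cy': 193.31170873615176, 'k1': -0.011683636759713572, 'R': array([[ 0.00802682, -0.99985615,  0.01494153],
       [-0.98382953, -0.01057002, -0.1787952 ],
       [ 0.17892741, -0.01326477, -0.98377285]]), 't': array([-0.06092702,  0.55866311,  0.88265594])}
wrist {'vertical_fov': 67.60114091845587, 'cx': 254.29022196830408, 'cy': 191.80727127665608, 'k1': -0.007613879722201067, 'R': array([[ 3.62612484e-01, -9.31939888e-01, -4.80344530e-04],
       [-8.90790749e-01, -3.46752965e-01,  2.93690694e-01],
       [-2.73868634e-01, -1.06068026e-01, -9.55900385e-01]]), 't': array([-0.62350887, -0.03871957,  0.38924707])}
```

View pics/side0.png

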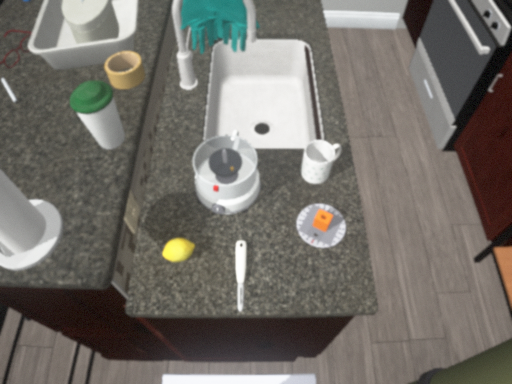

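View pics/top0.png

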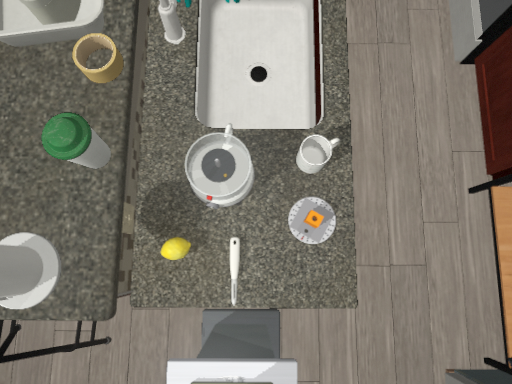

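View pics/wrist0.png

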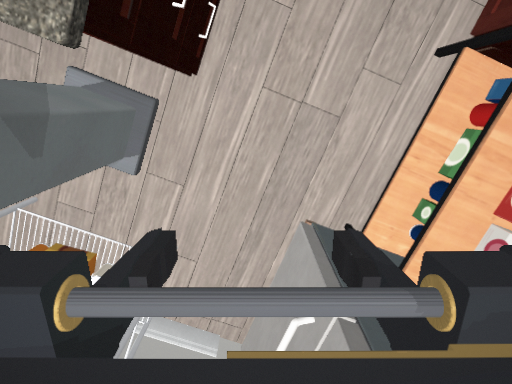

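```bash
python3 - <<'E'
import cv2
a=cv2.imread("pics/top0.png"); b=cv2.imread("pics/side0.png")
def z(im,x,y,w,h,n,f): cv2.imwrite(n,cv2.resize(im[y:y+h,x:x+w],None,fx=f,fy=f,interpolation=cv2.INTER_CUBIC))
z(a,180,120,170,130,"pics/topz.png",4.5)
z(b,180,120,170,130,"pics/sidez.png",4.5)
E
```

```text
(no output)
```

View pics/topz.png

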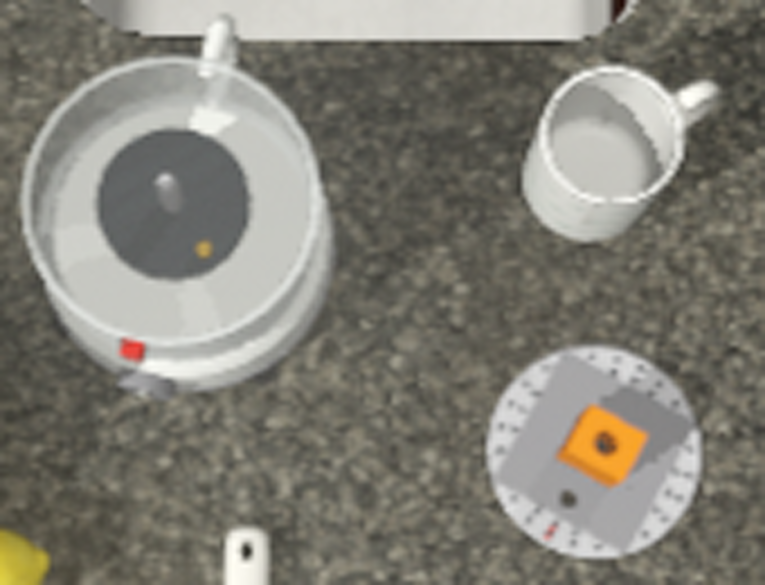

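View pics/sidez.png

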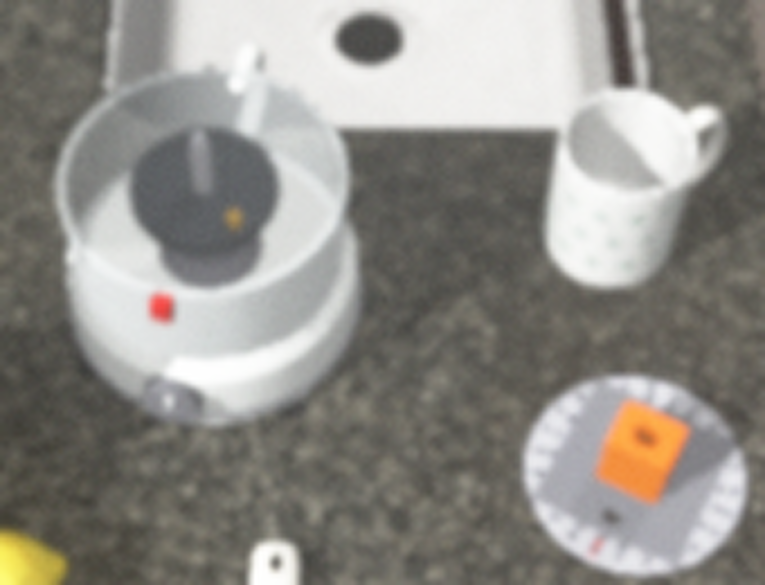

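```bash
cat > h.py <<'E'
import numpy as np, cv2
from scipy.spatial.transform import Rotation as Ro
from scipy.optimize import least_squares
def K(c):
    f=192/np.tan(np.radians(c['vertical_fov']/2)); return f
def proj(c,X):
    p=np.asarray(X)@np.array(c['R']).T+c['t']; u=p[...,:2]/p[...,2:]
    r2=(u**2).sum(-1,keepdims=True); u=u*(1+c['k1']*r2)
    return u*K(c)+np.array([c['cx'],c['cy']])
def tri(obs):
    s=least_squares(lambda X:np.concatenate([proj(c,X)-p for c,p in obs]),[0.55,0,0.05]); return s.x,np.abs(s.fun).max()
def onz(c,p,z):
    s=least_squares(lambda X:proj(c,np.array([X[0],X[1],z]))-p,[0.55,0]); return np.array([*s.x,z])
E
python3 - <<'E'
from h import *
from plant import r
T=r.get_calibration("top");S=r.get_calibration("side")
g=lambda p:np.array([180+(p[0]+.5)/4.5-.5,120+(p[1]+.5)/4.5-.5])
t=dict(bore=(606,443,.046),hole=(568,498,.006),tick=(550,530,.006),shaft=(163,176,.156),pin=(204,249,.124),plate=(173,204,.115),mark=(132,350,.12),rim=(173,201,.123))
s=dict(bore=(645,437),hole=(609,517),tick=(597,545),shaft=(199,134),pin=(234,213),plate=(205,188),mark=(161,307),rim=(205,180))
for k in t:
    X,e=tri([(T,g(t[k])),(S,g(s[k]))]); print(k,X.round(4),round(e,2),onz(T,g(t[k]),t[k][2]).round(4),onz(S,g(s[k]),t[k][2]).round(4))
E
```

```text
bore [ 0.4999 -0.2032  0.0364] 0.26 [ 0.4988 -0.2022  0.046 ] [ 0.4946 -0.2006  0.046 ]
hole [ 0.4723 -0.1871 -0.0053] 0.42 [ 0.4714 -0.1865  0.006 ] [ 0.4668 -0.184   0.006 ]
tick [ 0.4534 -0.1771 -0.0013] 0.08 [ 0.4529 -0.1758  0.006 ] [ 0.4499 -0.176   0.006 ]
shaft [0.6206 0.037  0.1483] 0.29 [0.6185 0.0369 0.156 ] [0.6143 0.0355 0.156 ]
pin [0.5893 0.0182 0.121 ] 0.11 [0.5886 0.0178 0.124 ] [0.5871 0.0183 0.124 ]
plate [0.6169 0.0359 0.1066] 0.04 [0.6147 0.0353 0.115 ] [0.6105 0.035  0.115 ]
mark [0.5376 0.0551 0.1098] 0.08 [0.5359 0.0538 0.12  ] [0.5309 0.0541 0.12  ]
rim [0.6166 0.0353 0.1141] 0.01 [0.6143 0.0346 0.123 ] [0.6098 0.0345 0.123 ]
```

```bash
python3 - <<'E'
from h import *
from plant import r
s=r.get_state(); R=Ro.from_quat(s['eef_rot']).as_matrix(); print(R.round(3)); 
z=R[:,2]; print(np.degrees(np.arctan2(z[1],z[0])))
for n in["wrist"]:
  c=r.get_calibration(n); Rc=np.array(c['R']); C=-Rc.T@c['t']; print("cam in tool",(R.T@(C-s['tool_pos'])).round(4)); print((Rc@R).round(3))
E
```

```text
[[-0.932 -0.001  0.363]
 [-0.363  0.001 -0.932]
 [ 0.    -1.    -0.001]]
-68.69493178139497
cam in tool [-0.0769  0.0208 -0.0009]
[[ 0.001 -0.001  1.   ]
 [ 0.956 -0.294 -0.001]
 [ 0.294  0.956  0.001]]
```

arm_command --deltas '[{"dx": -0.04, "dz": -0.026, "wy": -0.09}, {"dx": -0.08, "dz": -0.052, "wy": -0.18}, {"dx": -0.12, "dz": -0.078, "wy": -0.27}, {"dx": -0.16, "dz": -0.104, "wy": -0.36}, {"dx": -0.2, "dz": -0.13, "wy": -0.45}]' --claw 1

```text
invalid input at $.deltas[0]: expected keys dx, dy, dz, wx, wy, wz
```

```bash
cat >> h.py <<'E'
def yaw(s):
    z=Ro.from_quat(s['eef_rot']).as_matrix()[:,2]; return np.degrees(np.arctan2(z[1],z[0]))
def plan(s,p,yd):
    R=Ro.from_quat(s['eef_rot']); Rt=np.column_stack([[np.sin(np.radians(yd)),-np.cos(np.radians(yd)),0],[0,0,-1],[np.cos(np.radians(yd)),np.sin(np.radians(yd)),0]])
    d=R.inv().apply(np.array(p)-s['tool_pos']); w=np.degrees((R.inv()*Ro.from_matrix(Rt)).as_rotvec())/45
    print("t",round(s['clock'],2),"pos",s['tool_pos'].round(4),"yaw",round(yaw(s),2),"F",s['contact_force'].round(2),"M",s['moment'].round(3),"op",round(s['opening'],3)); print("d",d.round(4),"w",w.round(4))
E
python3 - <<'E'
from h import *
from plant import r
plan(r.get_state(),[.499,-.202,.404],-30)
E
```

```text
t 0.15 pos [ 0.2269 -0.5821  0.4041] yaw -68.69 F [ 0.43 -0.44 -0.61] M [-0.007 -0.009 -0.013] op 0.999
d [-0.3916  0.0004 -0.2553] w [ 1.800e-03 -8.599e-01 -5.000e-04]
```

arm_command --deltas '[{"dx": -0.04, "dy": 0, "dz": -0.026, "wx": 0, "wy": -0.09, "wz": 0}, {"dx": -0.08, "dy": 0, "dz": -0.052, "wx": 0, "wy": -0.18, "wz": 0}, {"dx": -0.12, "dy": 0, "dz": -0.078, "wx": 0, "wy": -0.27, "wz": 0}, {"dx": -0.16, "dy": 0, "dz": -0.104, "wx": 0, "wy": -0.36, "wz": 0}, {"dx": -0.2, "dy": 0, "dz": -0.13, "wx": 0, "wy": -0.45, "wz": 0}]' --claw 1

```text
clock: 0.65
tool_pos: [0.3669, -0.3869, 0.4047]
eef_rot: [-0.252, 0.661, -0.661, 0.252]
contact_force: [1.0, -1.3, 0.6]
opening: 1.003
```

```bash
python3 - <<'E'
from h import *
from plant import r
plan(r.get_state(),[.499,-.202,.36],-30)
E
```

```text
t 0.65 pos [ 0.3669 -0.3869  0.4047] yaw -48.29 F [ 1.05 -1.26  0.6 ] M [-0.069 -0.057 -0.051] op 1.003
d [-0.2216  0.0447 -0.0501] w [ 1.000e-04 -4.065e-01 -0.000e+00]
```

arm_command --deltas '[{"dx": -0.047, "dy": 0.009, "dz": -0.01, "wx": 0, "wy": -0.09, "wz": 0}, {"dx": -0.094, "dy": 0.018, "dz": -0.02, "wx": 0, "wy": -0.18, "wz": 0}, {"dx": -0.14, "dy": 0.027, "dz": -0.03, "wx": 0, "wy": -0.27, "wz": 0}, {"dx": -0.185, "dy": 0.036, "dz": -0.04, "wx": 0, "wy": -0.35, "wz": 0}, {"dx": -0.221, "dy": 0.045, "dz": -0.05, "wx": 0, "wy": -0.406, "wz": 0}]'

```text
clock: 1.15
tool_pos: [0.4999, -0.2019, 0.3594]
eef_rot: [-0.353, 0.612, -0.612, 0.354]
contact_force: [0.4, 0.2, 0.2]
opening: 1.0
```

```bash
python3 - <<'E'
from h import *
from plant import r
plan(r.get_state(),[.499,-.202,.36],-30)
s=r.get_state();c=r.get_calibration("wrist"); im=r.snapshot("wrist"); np.savez("w1.npz",**{k:np.array(c[k]) for k in c})
cv2.imwrite("pics/w1.png",im[:,:,::-1])
R=Ro.from_quat(s['eef_rot']).as_matrix()
print(proj(c,np.array([s['tool_pos']+R@np.array([0,d,0]) for d in(.147,.166,.3)])))
print(proj(c,np.array([.499,-.202,.046])))
E
```

```text
t 1.15 pos [ 0.4999 -0.2019  0.3594] yaw -29.93 F [0.4  0.24 0.24] M [-0.008 -0.005  0.015] op 1.0
d [ 0.0005 -0.0006 -0.0008] w [-0.0006  0.0015 -0.0015]
[[254.50957499 265.25374294]
 [254.4451479  247.07932454]
 [254.22005136 183.57565176]]
[253.36518251 181.02399918]
```

View pics/w1.png

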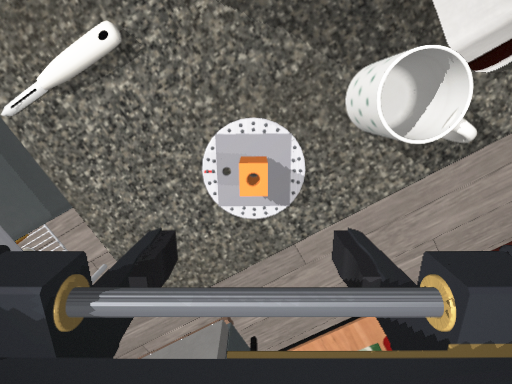

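```bash
python3 - <<'E'
from h import *
c=dict(np.load("w1.npz"))
im=cv2.imread("pics/w1.png"); cv2.imwrite("pics/w1z.png",cv2.resize(im[110:230,195:315],None,fx=5,fy=5,interpolation=cv2.INTER_CUBIC))
hsv=cv2.cvtColor(im,cv2.COLOR_BGR2HSV)
for nm,p,z in(("bore",(253,179),.046),("hole",(227,171),.006),("tick",(209,171),.006)): print(nm,onz(c,p,z).round(4))
E
```

```text
bore [ 0.4998 -0.1999  0.046 ]
hole [ 0.4727 -0.1849  0.006 ]
tick [ 0.4542 -0.1742  0.006 ]
```

View pics/w1z.png

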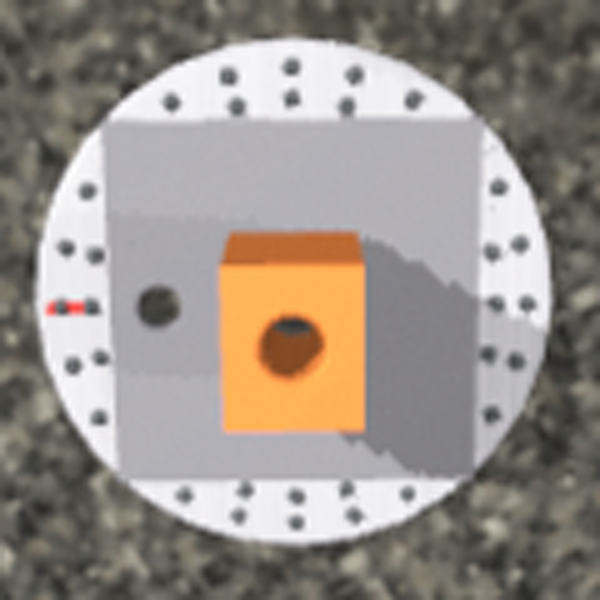

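arm_command --deltas '[{"dx": 0, "dy": 0.025, "dz": 0, "wx": 0, "wy": 0, "wz": 0}, {"dx": 0, "dy": 0.055, "dz": 0, "wx": 0, "wy": 0, "wz": 0}, {"dx": 0, "dy": 0.085, "dz": 0, "wx": 0, "wy": 0, "wz": 0}, {"dx": 0, "dy": 0.105, "dz": 0, "wx": 0, "wy": 0, "wz": 0}, {"dx": 0, "dy": 0.11, "dz": 0, "wx": 0, "wy": 0, "wz": 0}]'

```text
clock: 1.7
tool_pos: [0.4975, -0.2044, 0.2476]
eef_rot: [-0.354, 0.614, -0.612, 0.351]
contact_force: [-0.0, -0.0, 0.3]
opening: 1.004
```

```bash
python3 - <<'E'
from h import *
from plant import r
plan(r.get_state(),[.4998,-.2005,.178],-30)
s=r.get_state();c=r.get_calibration("wrist"); im=r.snapshot("wrist"); np.savez("w2.npz",**{k:np.array(c[k]) for k in c})
cv2.imwrite("pics/w2.png",im[:,:,::-1])
R=Ro.from_quat(s['eef_rot']).as_matrix()
print(proj(c,np.array([s['tool_pos']+R@np.array([0,d,0]) for d in(.147,.166,.204)])))
E
```

```text
t 1.7 pos [ 0.4975 -0.2044  0.2476] yaw -30.18 F [-0.05 -0.01  0.33] M [ 0.009 -0.024  0.016] op 1.004
d [-0.0047  0.0696  0.0003] w [ 0.0052 -0.0039  0.0016]
[[254.50636118 265.27523392]
 [254.4421065  247.09865051]
 [254.34893421 220.74041557]]
```

View pics/w2.png

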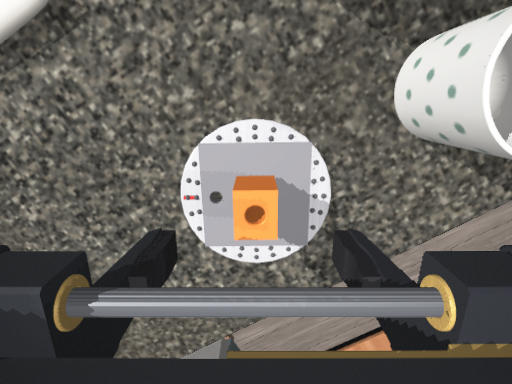

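```bash
python3 - <<'E'
from h import *
from plant import r
c1=dict(np.load("w1.npz"));c2=dict(np.load("w2.npz"))
im=cv2.imread("pics/w2.png"); cv2.imwrite("pics/w2z.png",cv2.resize(im[110:270,175:335],None,fx=4,fy=4,interpolation=cv2.INTER_CUBIC))
print(tri([(c1,np.array([253.1,179.3])),(c2,np.array([255.,214.5]))]))
print(tri([(c1,np.array([226.5,171.1])),(c2,np.array([215.8,197.3]))]))
print(onz(c2,(255,214.5),.046))
plan(r.get_state(),[.4998,-.2005,.178],-30)
E
```

```text
(array([ 0.4990465 , -0.2010836 ,  0.04192079]), np.float64(0.12108111312602432))
(array([ 0.47221675, -0.18435397,  0.00713354]), np.float64(0.16287646706632586))
[ 0.49981789 -0.19965399  0.046     ]
t 1.75 pos [ 0.4978 -0.2045  0.2481] yaw -30.18 F [ 0.38 -0.32 -0.16] M [-0.033 -0.005 -0.014] op 1.001
d [-0.0045  0.0701 -0.    ] w [ 0.004  -0.004   0.0011]
```

View pics/w2z.png

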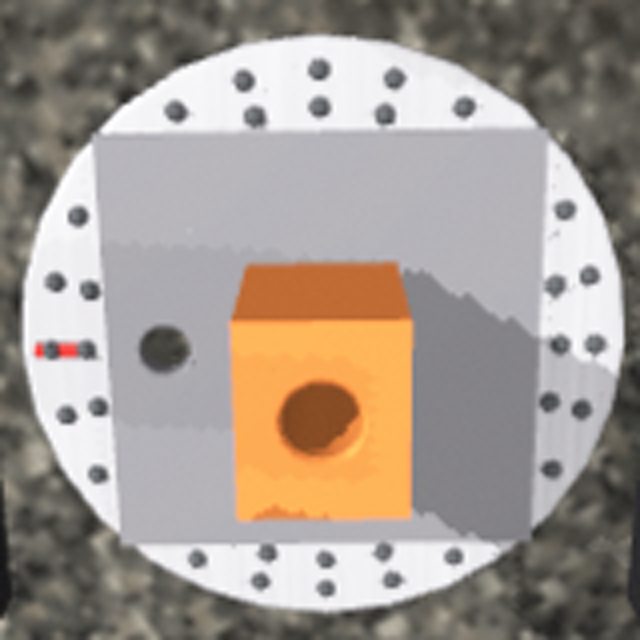

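arm_command --deltas '[{"dx": -0.002, "dy": 0.014, "dz": 0, "wx": 0, "wy": 0, "wz": 0}, {"dx": -0.004, "dy": 0.034, "dz": 0, "wx": 0, "wy": 0, "wz": 0}, {"dx": -0.005, "dy": 0.052, "dz": 0, "wx": 0, "wy": 0, "wz": 0}, {"dx": -0.005, "dy": 0.065, "dz": 0, "wx": 0, "wy": 0, "wz": 0}, {"dx": -0.005, "dy": 0.07, "dz": 0, "wx": 0, "wy": 0, "wz": 0}]'

```text
clock: 2.25
tool_pos: [0.501, -0.2003, 0.1794]
eef_rot: [-0.353, 0.613, -0.613, 0.352]
contact_force: [-0.8, 0.5, -0.8]
opening: 1.002
```

```bash
python3 - <<'E'
from h import *
from plant import r
plan(r.get_state(),[.4998,-.2000,.178],-30)
s=r.get_state();c=r.get_calibration("wrist"); im=r.snapshot("wrist")
cv2.imwrite("pics/w3.png",im[:,:,::-1])
E
```

```text
t 2.25 pos [ 0.501  -0.2003  0.1794] yaw -30.18 F [-0.77  0.54 -0.84] M [-0.005 -0.033  0.022] op 1.002
d [ 0.0003  0.0014 -0.0012] w [ 0.0002 -0.004   0.0003]
```

View pics/w3.png

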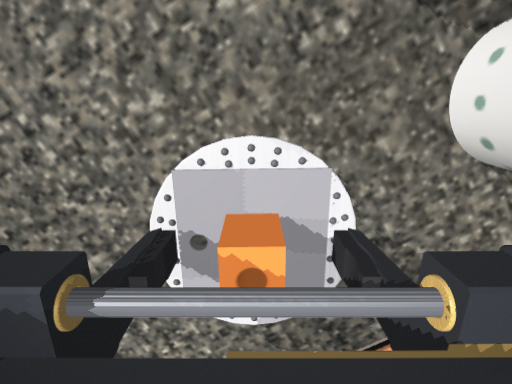

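arm_command --deltas '[{"dx": 0, "dy": 0.001, "dz": -0.001, "wx": 0, "wy": 0, "wz": 0}, {"dx": 0, "dy": 0.001, "dz": -0.001, "wx": 0, "wy": 0, "wz": 0}, {"dx": 0, "dy": 0.001, "dz": -0.001, "wx": 0, "wy": 0, "wz": 0}, {"dx": 0, "dy": 0.001, "dz": -0.001, "wx": 0, "wy": 0, "wz": 0}, {"dx": 0, "dy": 0.001, "dz": -0.001, "wx": 0, "wy": 0, "wz": 0}]' --claw -1 --grip_force 40

```text
clock: 2.8
tool_pos: [0.5001, -0.1997, 0.179]
eef_rot: [0.352, -0.613, 0.613, -0.353]
contact_force: [-0.5, -0.1, -0.1]
opening: 0.568
```

arm_command --deltas '[{"dx": 0, "dy": 0, "dz": 0, "wx": 0, "wy": 0, "wz": 0}, {"dx": 0, "dy": 0, "dz": 0, "wx": 0, "wy": 0, "wz": 0}, {"dx": 0, "dy": 0, "dz": 0, "wx": 0, "wy": 0, "wz": 0}, {"dx": 0, "dy": 0, "dz": 0, "wx": 0, "wy": 0, "wz": 0}, {"dx": 0, "dy": 0, "dz": 0, "wx": 0, "wy": 0, "wz": 0}]'

```text
clock: 3.3
tool_pos: [0.5001, -0.1997, 0.1788]
eef_rot: [0.353, -0.613, 0.613, -0.353]
contact_force: [0.3, -0.8, 0.3]
opening: 0.337
```

```bash
python3 - <<'E'
from h import *
from plant import r
plan(r.get_state(),[.4998,-.2000,.30],-30)
E
```

```text
t 3.3 pos [ 0.5001 -0.1997  0.1788] yaw -30.17 F [ 0.27 -0.76  0.31] M [-0.064 -0.012 -0.003] op 0.337
d [ 4.000e-04 -1.212e-01 -1.000e-04] w [-0.0001 -0.0039  0.0001]
```

arm_command --deltas '[{"dx": 0, "dy": -0.01, "dz": 0, "wx": 0, "wy": 0, "wz": 0}, {"dx": 0, "dy": -0.035, "dz": 0, "wx": 0, "wy": 0, "wz": 0}, {"dx": 0, "dy": -0.065, "dz": 0, "wx": 0, "wy": 0, "wz": 0}, {"dx": 0, "dy": -0.1, "dz": 0, "wx": 0, "wy": 0, "wz": 0}, {"dx": 0, "dy": -0.135, "dz": 0, "wx": 0, "wy": 0, "wz": 0}]'

```text
clock: 3.8
tool_pos: [0.4995, -0.1996, 0.3153]
eef_rot: [-0.353, 0.613, -0.613, 0.352]
contact_force: [1.0, 0.2, -1.9]
opening: 0.339
```

```bash
python3 - <<'E'
from h import *
from plant import r
plan(r.get_state(),[.613,.036,.40],26)
E
```

```text
t 3.8 pos [ 0.4995 -0.1996  0.3153] yaw -30.17 F [ 1.05  0.19 -1.88] M [-0.045 -0.116 -0.026] op 0.339
d [-0.2607 -0.0848 -0.0204] w [ 1.4000e-03 -1.2482e+00 -1.0000e-04]
```

```bash
python3 - <<'E'
from h import *
from plant import r
plan(r.get_state(),[.618,-.075,.42],0)
E
```

```text
t 3.8 pos [ 0.4995 -0.1996  0.3153] yaw -30.17 F [ 1.05  0.19 -1.88] M [-0.045 -0.116 -0.026] op 0.339
d [-0.1672 -0.1048  0.0397] w [ 1.300e-03 -6.704e-01  2.000e-04]
```

arm_command --deltas '[{"dx": -0.03, "dy": -0.02, "dz": 0.007, "wx": 0, "wy": -0.13, "wz": 0}, {"dx": -0.067, "dy": -0.042, "dz": 0.016, "wx": 0, "wy": -0.27, "wz": 0}, {"dx": -0.107, "dy": -0.067, "dz": 0.025, "wx": 0, "wy": -0.42, "wz": 0}, {"dx": -0.143, "dy": -0.09, "dz": 0.034, "wx": 0, "wy": -0.56, "wz": 0}, {"dx": -0.167, "dy": -0.105, "dz": 0.04, "wx": 0, "wy": -0.67, "wz": 0}]'

```text
clock: 4.3
tool_pos: [0.6197, -0.0726, 0.4213]
eef_rot: [-0.5, 0.498, -0.499, 0.503]
contact_force: [0.6, -0.3, -1.6]
opening: 0.334
```

```bash
cat >> h.py <<'E'
def look(r,n,name):
    c=r.get_calibration(n); im=r.snapshot(n)[:,:,::-1].copy(); cv2.imwrite(f"pics/{name}.png",im); np.savez(f"{name}.npz",**{k:np.array(c[k]) for k in c}); return c,im
E
python3 - <<'E'
from h import *
from plant import r
s=r.get_state();plan(s,[.618,.037,.42],26)
c,im=look(r,"wrist","w4")
print(proj(c,np.array([[.619,.037,.156],[.616,.036,.115],[.589,.018,.124]])))
R=Ro.from_quat(s['eef_rot']).as_matrix()
print(proj(c,np.array([s['tool_pos']+R@np.array([0,d,0]) for d in(.1328,.147,.166)])))
E
```

```text
t 4.3 pos [ 0.6197 -0.0726  0.4213] yaw 0.36 F [ 0.6  -0.34 -1.55] M [ 0.016 -0.141  0.066] op 0.334
d [-0.1096  0.0015 -0.001 ] w [-0.0044 -0.5699 -0.0011]
[[252.31384981  60.80586883]
 [249.17007454  68.35846961]
 [219.32220883  88.39682918]]
[[253.25900197 281.84398647]
 [253.33335452 264.96403853]
 [253.41338714 246.80310296]]
```

View pics/w4.png

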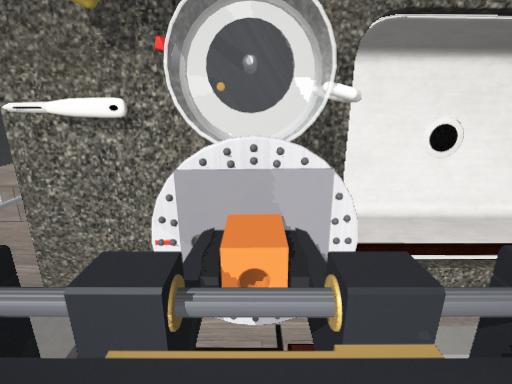

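```bash
python3 - <<'E'
from h import *
im=cv2.imread("pics/w4.png"); cv2.imwrite("pics/w4z.png",cv2.resize(im[0:150,150:350],None,fx=4,fy=4,interpolation=cv2.INTER_CUBIC))
E
```

```text
(no output)
```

View pics/w4z.png

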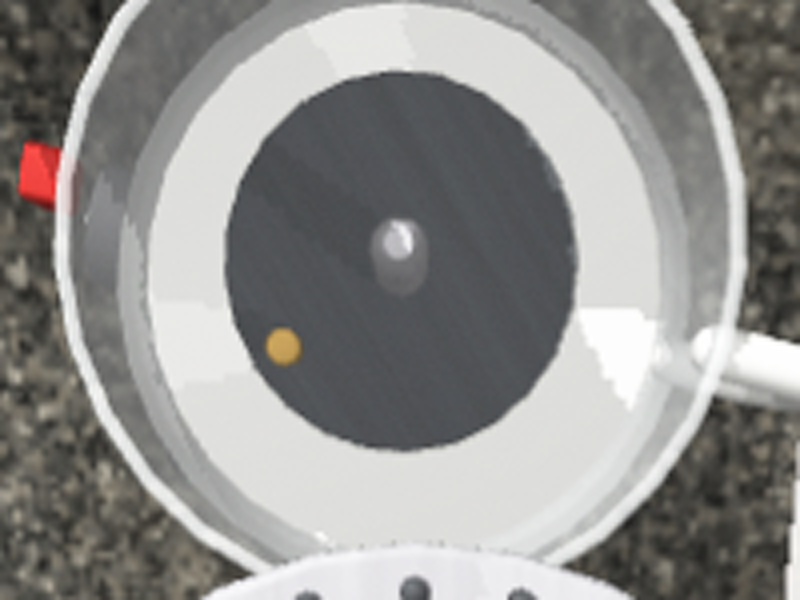

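```bash
python3 - <<'E'
from h import *
c=dict(np.load("w4.npz"))
g=lambda p:np.array([150+(p[0]+.5)/4-.5,(p[1]+.5)/4-.5])
sh=onz(c,g((398,239)),.156); pin=onz(c,g((284,346)),.124)
th=np.linspace(0,2*np.pi,60,endpoint=False)
# fit plate edge center
edge=np.array([[226,261],[578,261],[401,71],[401,450],[277,126],[525,126],[277,395],[530,390]],float)
E=np.array([onz(c,g(p),.115) for p in edge])[:,:2]
f=least_squares(lambda q:np.hypot(*(E-q[:2]).T)-q[2],[.616,.036,.041]); print("plate",f.x.round(4),(f.fun*1e3).round(1))
print("shaft",sh.round(4),"pin",pin.round(4))
for A in(sh[:2],f.x[:2]):
  d=pin[:2]-A; print("pin",np.hypot(*d),np.degrees(np.arctan2(d[1],d[0]))%360)
for z in(.115,.12,.125):
  m=onz(c,g((40,172)),z); d=m[:2]-sh[:2]; print("mark",z,m,np.hypot(*d),np.degrees(np.arctan2(d[1],d[0])))
# top view correlate
T=dict()
E
```

```text
plate [0.6168 0.0373 0.0404] [-0.   0.2 -0.1 -0.1 -0.   0.   0.2 -0.1]
shaft [0.6165 0.038  0.156 ] pin [0.5902 0.02   0.124 ]
pin 0.031876355741699426 214.52304438205957
pin 0.03173670817931925 213.17799198249847
mark 0.115 [0.53545947 0.0570671  0.115     ] 0.08325137535140834 166.77107126801045
mark 0.12 [0.53693531 0.05614988 0.12      ] 0.08160669427547544 167.1608428547874
mark 0.125 [0.53841114 0.05523265 0.125     ] 0.07996594504301584 167.56662861325228
```

```bash
python3 - <<'E'
from h import *
from plant import r
plan(r.get_state(),[.672,-.058,.40],30)
E
```

```text
t 4.35 pos [ 0.6222 -0.0692  0.4234] yaw 0.71 F [ 3.36  3.26 -0.22] M [ 0.273 -0.495 -0.079] op 0.336
d [-0.0104  0.0239  0.0497] w [-0.014  -0.6507 -0.0035]
```

arm_command --deltas '[{"dx": -0.002, "dy": 0.002, "dz": 0.006, "wx": 0, "wy": -0.08, "wz": 0}, {"dx": -0.006, "dy": 0.006, "dz": 0.02, "wx": 0, "wy": -0.25, "wz": 0}, {"dx": -0.011, "dy": 0.013, "dz": 0.035, "wx": 0, "wy": -0.43, "wz": 0}, {"dx": -0.015, "dy": 0.018, "dz": 0.049, "wx": 0, "wy": -0.6, "wz": 0}, {"dx": -0.017, "dy": 0.02, "dz": 0.054, "wx": 0, "wy": -0.667, "wz": 0}]'

```text
clock: 4.85
tool_pos: [0.6727, -0.0585, 0.3977]
eef_rot: [0.613, -0.353, 0.352, -0.613]
contact_force: [-1.2, -0.3, -2.2]
opening: 0.339
```

arm_command --deltas '[{"dx": 0, "dy": 0, "dz": 0, "wx": 0, "wy": 0, "wz": 0}, {"dx": 0, "dy": 0, "dz": 0, "wx": 0, "wy": 0, "wz": 0}, {"dx": 0, "dy": 0, "dz": 0, "wx": 0, "wy": 0, "wz": 0}, {"dx": 0, "dy": 0, "dz": 0, "wx": 0, "wy": 0, "wz": 0}, {"dx": 0, "dy": 0, "dz": 0, "wx": 0, "wy": 0, "wz": 0}]'

```text
clock: 5.35
tool_pos: [0.6724, -0.0586, 0.399]
eef_rot: [0.612, -0.354, 0.354, -0.612]
contact_force: [-1.3, -0.3, -3.0]
opening: 0.34
```

```bash
python3 - <<'E'
from h import *
from plant import r
s=r.get_state();plan(s,[.672,-.058,.40],30)
c,im=look(r,"wrist","w5")
cv2.imwrite("pics/w5z.png",cv2.resize(im[0:150,150:350],None,fx=4,fy=4,interpolation=cv2.INTER_CUBIC))
s=r.get_state();plan(s,[.6167,.0376,.35],44)
E
```

```text
t 5.35 pos [ 0.6724 -0.0586  0.399 ] yaw 29.96 F [-1.27 -0.28 -2.98] M [-0.024 -0.045  0.02 ] op 0.34
d [-0.0007 -0.001  -0.    ] w [ 0.0001 -0.0008  0.0006]
t 5.4 pos [ 0.6724 -0.0586  0.399 ] yaw 29.96 F [ 0.59 -0.33 -1.95] M [-0.013 -0.137 -0.033] op 0.335
d [-0.1112  0.0489 -0.0002] w [ 1.000e-04 -3.119e-01  5.000e-04]
```

View pics/w5z.png

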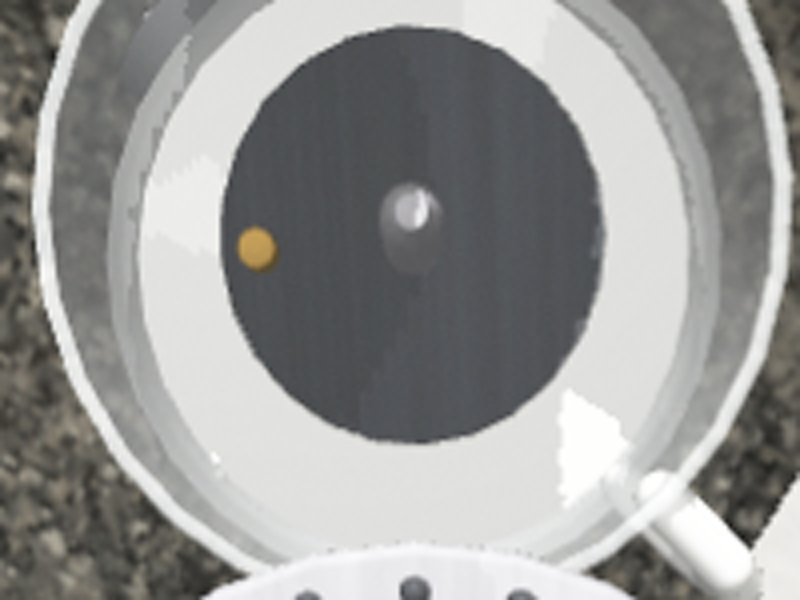

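```bash
python3 - <<'E'
from h import *
from plant import r
c=dict(np.load("w5.npz")); c4=dict(np.load("w4.npz"))
g=lambda p:np.array([150+(p[0]+.5)/4-.5,(p[1]+.5)/4-.5])
sh=onz(c,g((409,208)),.156); pin=onz(c,g((257,247)),.124)
edge=np.array([[221,235],[605,235],[413,27],[413,443],[277,88],[549,88],[277,382],[549,382]],float)
E=np.array([onz(c,g(p),.115) for p in edge])[:,:2]
f=least_squares(lambda q:np.hypot(*(E-q[:2]).T)-q[2],[.616,.036,.041]); print("plate",f.x.round(4),(f.fun*1e3).round(1))
print("shaft",sh.round(4),"pin",pin.round(4))
for A in(sh[:2],f.x[:2]):
  d=pin[:2]-A; print("pin",np.hypot(*d),np.degrees(np.arctan2(d[1],d[0]))%360)
print(tri([(c4,g((398,239))),(c,g((409,208)))]),tri([(c4,g((284,346))),(c,g((257,247)))]))
E
```

```text
plate [0.6168 0.0374 0.0403] [ 0.1  0.1 -0.1 -0.1 -0.   0.   0.  -0. ]
shaft [0.616  0.0377 0.156 ] pin [0.5901 0.0203 0.124 ]
pin 0.031285845539958154 213.98474791840854
pin 0.03176452101855877 212.71193948259796
(array([0.61659571, 0.0369849 , 0.16260072]), np.float64(0.18736173463588557)) (array([0.59039423, 0.02003481, 0.12566991]), np.float64(0.20858772481348353))
```

arm_command --deltas '[{"dx": -0.012, "dy": 0.003, "dz": 0, "wx": 0, "wy": -0.04, "wz": 0}, {"dx": -0.04, "dy": 0.01, "dz": 0, "wx": 0, "wy": -0.12, "wz": 0}, {"dx": -0.075, "dy": 0.022, "dz": 0, "wx": 0, "wy": -0.2, "wz": 0}, {"dx": -0.1, "dy": 0.033, "dz": 0, "wx": 0, "wy": -0.28, "wz": 0}, {"dx": -0.11, "dy": 0.04, "dz": 0, "wx": 0, "wy": -0.311, "wz": 0}]'

```text
clock: 5.9
tool_pos: [0.6155, 0.0405, 0.3584]
eef_rot: [-0.652, 0.275, -0.273, 0.652]
contact_force: [-0.4, 0.1, -2.9]
opening: 0.338
```

arm_command --deltas '[{"dx": 0, "dy": 0, "dz": 0, "wx": 0, "wy": 0, "wz": 0}, {"dx": 0, "dy": 0, "dz": 0, "wx": 0, "wy": 0, "wz": 0}, {"dx": 0, "dy": 0, "dz": 0, "wx": 0, "wy": 0, "wz": 0}, {"dx": 0, "dy": 0, "dz": 0, "wx": 0, "wy": 0, "wz": 0}, {"dx": 0, "dy": 0, "dz": 0, "wx": 0, "wy": 0, "wz": 0}]'

```text
clock: 6.4
tool_pos: [0.618, 0.036, 0.359]
eef_rot: [-0.651, 0.277, -0.277, 0.651]
contact_force: [-0.1, 0.5, -1.7]
opening: 0.339
```

```bash
python3 - <<'E'
from h import *
from plant import r
s=r.get_state();plan(s,[.6165,.0375,.34],44)
for n in("top","side"):
  c,im=look(r,n,n+"6")
  cv2.imwrite(f"pics/{n}6z.png",cv2.resize(im[100:230,150:300],None,fx=4.5,fy=4.5,interpolation=cv2.INTER_CUBIC))
s=r.get_state();plan(s,[.6165,.0375,.34],44)
E
```

```text
t 6.4 pos [0.618 0.036 0.359] yaw 43.88 F [-0.12  0.5  -1.7 ] M [ 0.019 -0.159 -0.006] op 0.339
d [-0.0022  0.019  -0.0001] w [-0.0005 -0.0026  0.001 ]
t 6.5 pos [0.6178 0.0364 0.3588] yaw 43.93 F [ 0.29 -0.2  -1.96] M [-0.01  -0.142 -0.001] op 0.335
d [-0.0017  0.0188 -0.0002] w [-0.0003 -0.0016  0.0005]
```

View pics/side6z.png

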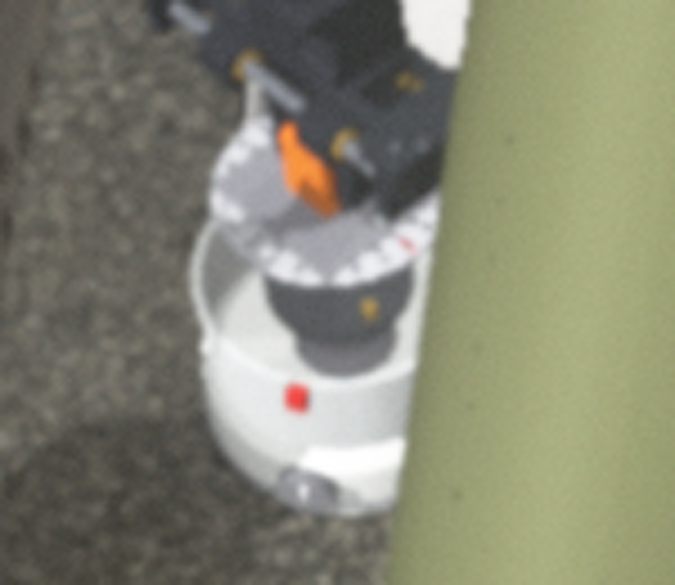

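View pics/top6z.png

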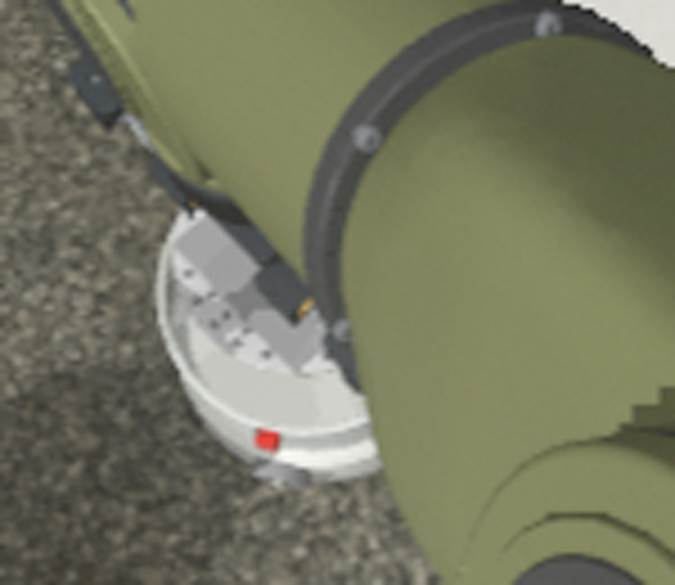

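arm_command --deltas '[{"dx": -0.001, "dy": 0.003, "dz": 0, "wx": 0, "wy": 0, "wz": 0}, {"dx": -0.001, "dy": 0.008, "dz": 0, "wx": 0, "wy": 0, "wz": 0}, {"dx": -0.001, "dy": 0.012, "dz": 0, "wx": 0, "wy": 0, "wz": 0}, {"dx": -0.001, "dy": 0.015, "dz": 0, "wx": 0, "wy": 0, "wz": 0}, {"dx": -0.001, "dy": 0.016, "dz": 0, "wx": 0, "wy": 0, "wz": 0}]'

```text
clock: 7.0
tool_pos: [0.6168, 0.0375, 0.3421]
eef_rot: [0.651, -0.277, 0.276, -0.651]
contact_force: [0.1, 0.5, -1.7]
opening: 0.339
```

arm_command --deltas '[{"dx": 0, "dy": 0, "dz": 0, "wx": 0, "wy": 0, "wz": 0}, {"dx": 0, "dy": 0, "dz": 0, "wx": 0, "wy": 0, "wz": 0}, {"dx": 0, "dy": 0, "dz": 0, "wx": 0, "wy": 0, "wz": 0}, {"dx": 0, "dy": 0, "dz": 0, "wx": 0, "wy": 0, "wz": 0}, {"dx": 0, "dy": 0, "dz": 0, "wx": 0, "wy": 0, "wz": 0}]'

```text
clock: 7.5
tool_pos: [0.6169, 0.0375, 0.3429]
eef_rot: [-0.651, 0.276, -0.277, 0.651]
contact_force: [0.8, 0.0, -1.8]
opening: 0.341
```

```bash
python3 - <<'E'
from h import *
from plant import r
s=r.get_state();plan(s,[.6165,.0375,.332],44)
c,im=look(r,"wrist","w7")
E
```

```text
t 7.5 pos [0.6169 0.0375 0.3429] yaw 43.98 F [ 0.83  0.01 -1.78] M [ 0.02  -0.161  0.006] op 0.341
d [-0.0003  0.0109 -0.0004] w [-0.0002 -0.0004  0.0003]
```

View pics/w7.png

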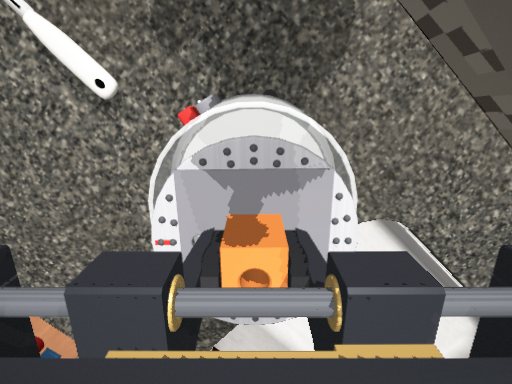

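```bash
python3 - <<'E'
from h import *
c=dict(np.load("w7.npz")); z=.3429-.1788+.006
P=[(151.5,232),(356.5,232),(253.5,135),(254,324.5),(160,205),(348,205)]
E=np.array([onz(c,np.array(p,float),z) for p in P])[:,:2]; print(E.round(4))
f=least_squares(lambda q:np.hypot(*(E-q[:2]).T)-q[2],[.616,.036,.062]); print(f.x.round(4),(f.fun*1e3).round(1))
# bore top
print(onz(c,np.array([254.5,281.]),.3429-.1788+.046))
im=cv2.imread("pics/w7.png"); cv2.imwrite("pics/w7z.png",cv2.resize(im[200:340,160:350],None,fx=4,fy=4,interpolation=cv2.INTER_CUBIC))
E
```

```text
[[ 0.5711  0.0007]
 [ 0.6568  0.0832]
 [ 0.5753  0.0817]
 [ 0.6595 -0.0053]
 [ 0.5643  0.0172]
 [ 0.6405  0.0906]]
[0.6179 0.0378 0.0592] [ 0.5  0.5  2.   0.6 -1.8 -1.8]
[0.61791759 0.03819907 0.2101    ]
```

View pics/w7z.png

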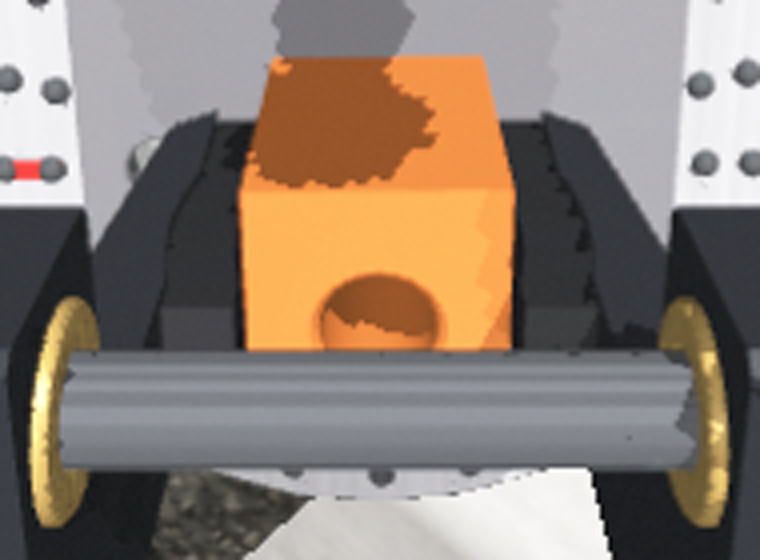

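arm_command --deltas '[{"dx": 0, "dy": 0.002, "dz": -0.0006, "wx": 0, "wy": 0, "wz": 0}, {"dx": 0, "dy": 0.004, "dz": -0.0006, "wx": 0, "wy": 0, "wz": 0}, {"dx": 0, "dy": 0.006, "dz": -0.0006, "wx": 0, "wy": 0, "wz": 0}, {"dx": 0, "dy": 0.008, "dz": -0.0006, "wx": 0, "wy": 0, "wz": 0}, {"dx": 0, "dy": 0.01, "dz": -0.0006, "wx": 0, "wy": 0, "wz": 0}]'

```text
clock: 8.05
tool_pos: [0.6165, 0.0372, 0.3325]
eef_rot: [0.651, -0.276, 0.276, -0.651]
contact_force: [0.2, 0.3, -1.6]
opening: 0.337
```

arm_command --deltas '[{"dx": 0, "dy": 0.001, "dz": 0, "wx": 0, "wy": 0, "wz": 0}, {"dx": 0, "dy": 0.002, "dz": 0, "wx": 0, "wy": 0, "wz": 0}, {"dx": 0, "dy": 0.003, "dz": 0, "wx": 0, "wy": 0, "wz": 0}, {"dx": 0, "dy": 0.004, "dz": 0, "wx": 0, "wy": 0, "wz": 0}, {"dx": 0, "dy": 0.005, "dz": 0, "wx": 0, "wy": 0, "wz": 0}]'

```text
clock: 8.55
tool_pos: [0.6162, 0.0374, 0.3279]
eef_rot: [0.651, -0.277, 0.276, -0.651]
contact_force: [-2.7, 0.8, 1.3]
opening: 0.34
```

```bash
python3 - <<'E'
from h import *
from plant import r
s=r.get_state();plan(s,[.6162,.0373,.3028],44)
E
```

```text
t 8.55 pos [0.6162 0.0374 0.3279] yaw 44.0 F [-2.67  0.77  1.33] M [0.109 0.376 0.013] op 0.34
d [ 0.0001  0.0251 -0.0001] w [ 0.0003 -0.0001 -0.0007]
```

arm_command --deltas '[{"dx": -0.0005, "dy": 0, "dz": -0.0003, "wx": 0, "wy": 0, "wz": 0}, {"dx": -0.0009, "dy": 0, "dz": -0.0005, "wx": 0, "wy": 0, "wz": 0}, {"dx": -0.0009, "dy": 0, "dz": -0.0005, "wx": 0, "wy": 0, "wz": 0}, {"dx": -0.0009, "dy": 0, "dz": -0.0005, "wx": 0, "wy": 0, "wz": 0}, {"dx": -0.0009, "dy": 0, "dz": -0.0005, "wx": 0, "wy": 0, "wz": 0}]'

```text
clock: 9.05
tool_pos: [0.6155, 0.0374, 0.3277]
eef_rot: [-0.651, 0.276, -0.276, 0.651]
contact_force: [-0.4, 0.6, -1.3]
opening: 0.337
```

```bash
python3 - <<'E'
from h import *
from plant import r
s=r.get_state();plan(s,[.6162,.0373,.3028],44)
E
```

```text
t 9.05 pos [0.6155 0.0374 0.3277] yaw 43.98 F [-0.42  0.56 -1.29] M [ 0.068 -0.059  0.017] op 0.337
d [0.0006 0.0249 0.0004] w [-0.     -0.0004  0.0001]
```

arm_command --deltas '[{"dx": -0.0002, "dy": 0.001, "dz": -0.0002, "wx": 0, "wy": 0, "wz": 0}, {"dx": -0.0002, "dy": 0.002, "dz": -0.0002, "wx": 0, "wy": 0, "wz": 0}, {"dx": -0.0002, "dy": 0.003, "dz": -0.0002, "wx": 0, "wy": 0, "wz": 0}, {"dx": -0.0002, "dy": 0.004, "dz": -0.0002, "wx": 0, "wy": 0, "wz": 0}, {"dx": -0.0002, "dy": 0.005, "dz": -0.0002, "wx": 0, "wy": 0, "wz": 0}]'

```text
clock: 9.55
tool_pos: [0.6152, 0.0373, 0.3226]
eef_rot: [0.651, -0.276, 0.276, -0.651]
contact_force: [0.0, -0.5, -2.8]
opening: 0.338
```

```bash
python3 - <<'E'
from h import *
from plant import r
s=r.get_state();plan(s,[.6162,.0373,.3028],44)
E
```

```text
t 9.55 pos [0.6152 0.0373 0.3226] yaw 43.98 F [ 0.04 -0.47 -2.75] M [ 0.093 -0.021 -0.019] op 0.338
d [0.0007 0.0198 0.0007] w [ 0.0001 -0.0005  0.0002]
```

arm_command --deltas '[{"dx": 0, "dy": 0.0015, "dz": 0, "wx": 0, "wy": 0, "wz": 0}, {"dx": 0, "dy": 0.003, "dz": 0, "wx": 0, "wy": 0, "wz": 0}, {"dx": 0, "dy": 0.0045, "dz": 0, "wx": 0, "wy": 0, "wz": 0}, {"dx": 0, "dy": 0.006, "dz": 0, "wx": 0, "wy": 0, "wz": 0}, {"dx": 0, "dy": 0.0075, "dz": 0, "wx": 0, "wy": 0, "wz": 0}]'

```text
clock: 10.05
tool_pos: [0.6152, 0.0374, 0.3151]
eef_rot: [0.651, -0.276, 0.276, -0.651]
contact_force: [0.3, 1.1, -2.3]
opening: 0.338
```

```bash
python3 - <<'E'
from h import *
from plant import r
s=r.get_state();plan(s,[.6162,.0373,.3028],44)
E
```

```text
t 10.05 pos [0.6152 0.0374 0.3151] yaw 43.98 F [ 0.31  1.08 -2.31] M [ 0.104 -0.095 -0.023] op 0.338
d [0.0007 0.0123 0.0006] w [ 0.     -0.0005  0.0001]
```

arm_command --deltas '[{"dx": 0, "dy": 0.0015, "dz": 0, "wx": 0, "wy": 0, "wz": 0}, {"dx": 0, "dy": 0.003, "dz": 0, "wx": 0, "wy": 0, "wz": 0}, {"dx": 0, "dy": 0.0045, "dz": 0, "wx": 0, "wy": 0, "wz": 0}, {"dx": 0, "dy": 0.006, "dz": 0, "wx": 0, "wy": 0, "wz": 0}, {"dx": 0, "dy": 0.0075, "dz": 0, "wx": 0, "wy": 0, "wz": 0}]'

```text
clock: 10.55
tool_pos: [0.6152, 0.0374, 0.3076]
eef_rot: [0.651, -0.276, 0.276, -0.651]
contact_force: [0.0, 0.4, -2.0]
opening: 0.337
```

arm_command --deltas '[{"dx": 0, "dy": 0.0005, "dz": 0, "wx": 0, "wy": 0, "wz": 0}, {"dx": 0, "dy": 0.001, "dz": 0, "wx": 0, "wy": 0, "wz": 0}, {"dx": 0, "dy": 0.0015, "dz": 0, "wx": 0, "wy": 0, "wz": 0}, {"dx": 0, "dy": 0.002, "dz": 0, "wx": 0, "wy": 0, "wz": 0}, {"dx": 0, "dy": 0.0025, "dz": 0, "wx": 0, "wy": 0, "wz": 0}]'

```text
clock: 11.05
tool_pos: [0.6152, 0.0374, 0.3052]
eef_rot: [0.651, -0.276, 0.276, -0.651]
contact_force: [-0.4, -0.4, -2.1]
opening: 0.337
```

```bash
python3 - <<'E'
from h import *
from plant import r
s=r.get_state();plan(s,[.6162,.0373,.3028],44)
E
```

```text
t 11.05 pos [0.6152 0.0374 0.3052] yaw 43.98 F [-0.42 -0.37 -2.14] M [ 0.004 -0.096 -0.015] op 0.337
d [0.0008 0.0024 0.0006] w [-0.0001 -0.0004  0.0002]
```

Now 2 mm per call at 4 mm/s until contact.

arm_command --deltas '[{"dx": 0, "dy": 0.0004, "dz": 0, "wx": 0, "wy": 0, "wz": 0}, {"dx": 0, "dy": 0.0008, "dz": 0, "wx": 0, "wy": 0, "wz": 0}, {"dx": 0, "dy": 0.0012, "dz": 0, "wx": 0, "wy": 0, "wz": 0}, {"dx": 0, "dy": 0.0016, "dz": 0, "wx": 0, "wy": 0, "wz": 0}, {"dx": 0, "dy": 0.002, "dz": 0, "wx": 0, "wy": 0, "wz": 0}]'

```text
clock: 11.55
tool_pos: [0.6152, 0.0375, 0.3032]
eef_rot: [0.651, -0.276, 0.276, -0.651]
contact_force: [-0.1, -0.0, -1.7]
opening: 0.338
```

arm_command --deltas '[{"dx": 0, "dy": 0.0002, "dz": 0, "wx": 0, "wy": 0, "wz": 0}, {"dx": 0, "dy": 0.0004, "dz": 0, "wx": 0, "wy": 0, "wz": 0}, {"dx": 0, "dy": 0.0006, "dz": 0, "wx": 0, "wy": 0, "wz": 0}, {"dx": 0, "dy": 0.0008, "dz": 0, "wx": 0, "wy": 0, "wz": 0}, {"dx": 0, "dy": 0.001, "dz": 0, "wx": 0, "wy": 0, "wz": 0}]'

```text
clock: 12.05
tool_pos: [0.6152, 0.0375, 0.3026]
eef_rot: [0.651, -0.276, 0.277, -0.651]
contact_force: [-2.4, -0.2, 2.9]
opening: 0.335
```

arm_command --deltas '[{"dx": 0, "dy": 0, "dz": 0, "wx": 0, "wy": 0.013, "wz": 0}, {"dx": 0, "dy": 0, "dz": 0, "wx": 0, "wy": 0.027, "wz": 0}, {"dx": 0, "dy": 0, "dz": 0, "wx": 0, "wy": 0.04, "wz": 0}, {"dx": 0, "dy": 0, "dz": 0, "wx": 0, "wy": 0.053, "wz": 0}, {"dx": 0, "dy": 0, "dz": 0, "wx": 0, "wy": 0.067, "wz": 0}]'

```text
clock: 12.55
tool_pos: [0.6152, 0.0373, 0.3026]
eef_rot: [0.643, -0.293, 0.294, -0.643]
contact_force: [-1.0, -0.6, 5.2]
opening: 0.334
```

arm_command --deltas '[{"dx": 0, "dy": 0, "dz": 0, "wx": 0, "wy": 0.013, "wz": 0}, {"dx": 0, "dy": 0, "dz": 0, "wx": 0, "wy": 0.027, "wz": 0}, {"dx": 0, "dy": 0, "dz": 0, "wx": 0, "wy": 0.04, "wz": 0}, {"dx": 0, "dy": 0, "dz": 0, "wx": 0, "wy": 0.053, "wz": 0}, {"dx": 0, "dy": 0, "dz": 0, "wx": 0, "wy": 0.067, "wz": 0}]'

```text
clock: 13.05
tool_pos: [0.6152, 0.0373, 0.3025]
eef_rot: [0.635, -0.31, 0.311, -0.635]
contact_force: [-1.4, -0.6, 5.1]
opening: 0.335
```

```bash
python3 - <<'E'
from h import *
from plant import r
s=r.get_state();plan(s,[.6155,.0373,.3028],34)
E
```

```text
t 13.05 pos [0.6152 0.0373 0.3025] yaw 37.91 F [-1.41 -0.6   5.06] M [-0.344  0.373  0.083] op 0.335
d [ 0.0002 -0.0003  0.0002] w [0.0002 0.087  0.0007]
```

arm_command --deltas '[{"dx": 0, "dy": -0.0001, "dz": 0, "wx": 0, "wy": 0.01, "wz": 0}, {"dx": 0, "dy": -0.0002, "dz": 0, "wx": 0, "wy": 0.02, "wz": 0}, {"dx": 0, "dy": -0.0002, "dz": 0, "wx": 0, "wy": 0.033, "wz": 0}, {"dx": 0, "dy": -0.0002, "dz": 0, "wx": 0, "wy": 0.044, "wz": 0}, {"dx": 0, "dy": -0.0002, "dz": 0, "wx": 0, "wy": 0.053, "wz": 0}]'

```text
clock: 13.55
tool_pos: [0.6153, 0.0374, 0.3024]
eef_rot: [0.629, -0.324, 0.324, -0.629]
contact_force: [-1.7, -0.9, 4.1]
opening: 0.336
```

```bash
python3 - <<'E'
from h import *
from plant import r
s=r.get_state();plan(s,[.6155,.0373,.3028],34)
E
```

```text
t 13.55 pos [0.6153 0.0374 0.3024] yaw 35.53 F [-1.68 -0.9   4.1 ] M [-0.377  0.257  0.118] op 0.336
d [ 0.0002 -0.0004  0.0002] w [-0.      0.0339  0.0003]
```

arm_command --deltas '[{"dx": 0, "dy": 0, "dz": 0, "wx": 0, "wy": 0.01, "wz": 0}, {"dx": 0, "dy": 0, "dz": 0, "wx": 0, "wy": 0.02, "wz": 0}, {"dx": 0, "dy": 0, "dz": 0, "wx": 0, "wy": 0.03, "wz": 0}, {"dx": 0, "dy": 0, "dz": 0, "wx": 0, "wy": 0.035, "wz": 0}, {"dx": 0, "dy": 0, "dz": 0, "wx": 0, "wy": 0.04, "wz": 0}]'

```text
clock: 14.05
tool_pos: [0.6152, 0.0376, 0.302]
eef_rot: [-0.623, 0.334, -0.333, 0.624]
contact_force: [-0.3, -0.0, -1.5]
opening: 0.337
```

```bash
python3 - <<'E'
from h import *
from plant import r
s=r.get_state();plan(s,[.6155,.0373,.3028],34)
E
```

```text
t 14.05 pos [0.6152 0.0376 0.302 ] yaw 33.74 F [-0.26 -0.05 -1.54] M [ 0.089 -0.064  0.009] op 0.337
d [ 0.0004 -0.0008  0.0001] w [-0.0004 -0.0058 -0.0009]
```

arm_command --deltas '[{"dx": 0, "dy": 0.0004, "dz": 0, "wx": 0, "wy": 0, "wz": 0}, {"dx": 0, "dy": 0.0008, "dz": 0, "wx": 0, "wy": 0, "wz": 0}, {"dx": 0, "dy": 0.0012, "dz": 0, "wx": 0, "wy": 0, "wz": 0}, {"dx": 0, "dy": 0.0016, "dz": 0, "wx": 0, "wy": 0, "wz": 0}, {"dx": 0, "dy": 0.002, "dz": 0, "wx": 0, "wy": 0, "wz": 0}]'

```text
clock: 14.55
tool_pos: [0.6151, 0.0377, 0.3003]
eef_rot: [-0.624, 0.333, -0.333, 0.624]
contact_force: [-0.4, 0.9, -1.7]
opening: 0.334
```

```bash
python3 - <<'E'
from h import *
from plant import r
s=r.get_state();plan(s,[.6155,.0373,.2938],34)
E
```

```text
t 14.55 pos [0.6151 0.0377 0.3003] yaw 33.78 F [-0.36  0.89 -1.67] M [ 0.154 -0.006 -0.081] op 0.334
d [0.0005 0.0065 0.0002] w [ 0.0001 -0.0049 -0.0006]
```

arm_command --deltas '[{"dx": 0, "dy": 0.0008, "dz": 0, "wx": 0, "wy": 0.01, "wz": 0}, {"dx": 0, "dy": 0.0018, "dz": 0, "wx": 0, "wy": 0.02, "wz": 0}, {"dx": 0, "dy": 0.0028, "dz": 0, "wx": 0, "wy": 0.02, "wz": 0}, {"dx": 0, "dy": 0.0038, "dz": 0, "wx": 0, "wy": 0.02, "wz": 0}, {"dx": 0, "dy": 0.0045, "dz": 0, "wx": 0, "wy": 0.02, "wz": 0}]'

```text
clock: 15.05
tool_pos: [0.6152, 0.0374, 0.2958]
eef_rot: [0.621, -0.338, 0.338, -0.621]
contact_force: [-0.6, 0.2, -1.8]
opening: 0.336
```

arm_command --deltas '[{"dx": 0, "dy": 0.0003, "dz": 0, "wx": 0, "wy": 0, "wz": 0}, {"dx": 0, "dy": 0.0006, "dz": 0, "wx": 0, "wy": 0, "wz": 0}, {"dx": 0, "dy": 0.0009, "dz": 0, "wx": 0, "wy": 0, "wz": 0}, {"dx": 0, "dy": 0.0012, "dz": 0, "wx": 0, "wy": 0, "wz": 0}, {"dx": 0, "dy": 0.0015, "dz": 0, "wx": 0, "wy": 0, "wz": 0}]'

```text
clock: 15.55
tool_pos: [0.6152, 0.0374, 0.2944]
eef_rot: [0.621, -0.338, 0.338, -0.621]
contact_force: [0.1, -0.1, -1.7]
opening: 0.341
```

```bash
python3 - <<'E'
from h import *
from plant import r
s=r.get_state();plan(s,[.6155,.0373,.2938],34)
E
```

```text
t 15.55 pos [0.6152 0.0374 0.2944] yaw 32.87 F [ 0.06 -0.13 -1.69] M [ 0.045 -0.06   0.012] op 0.341
d [0.0002 0.0006 0.0002] w [ 0.     -0.0252  0.0001]
```

arm_command --deltas '[{"dx": 0, "dy": 0.0002, "dz": 0, "wx": 0, "wy": 0, "wz": 0}, {"dx": 0, "dy": 0.0004, "dz": 0, "wx": 0, "wy": 0, "wz": 0}, {"dx": 0, "dy": 0.0006, "dz": 0, "wx": 0, "wy": 0, "wz": 0}, {"dx": 0, "dy": 0.0008, "dz": 0, "wx": 0, "wy": 0, "wz": 0}, {"dx": 0, "dy": 0.0009, "dz": 0, "wx": 0, "wy": 0, "wz": 0}]'

```text
clock: 16.05
tool_pos: [0.6152, 0.0374, 0.2938]
eef_rot: [0.621, -0.338, 0.338, -0.621]
contact_force: [-1.5, -0.0, 2.1]
opening: 0.336
```

arm_command --deltas '[{"dx": 0, "dy": 0, "dz": 0, "wx": 0, "wy": 0.02, "wz": 0}, {"dx": 0, "dy": 0, "dz": 0, "wx": 0, "wy": 0.055, "wz": 0}, {"dx": 0, "dy": 0, "dz": 0, "wx": 0, "wy": 0.09, "wz": 0}, {"dx": 0, "dy": 0, "dz": 0, "wx": 0, "wy": 0.125, "wz": 0}, {"dx": 0, "dy": 0, "dz": 0, "wx": 0, "wy": 0.16, "wz": 0}]'

```text
clock: 16.55
tool_pos: [0.6154, 0.0374, 0.2938]
eef_rot: [-0.598, 0.377, -0.377, 0.598]
contact_force: [-0.7, 0.3, 2.0]
opening: 0.34
```

```bash
python3 - <<'E'
from h import *
from plant import r
s=r.get_state();plan(s,[.6155,.0373,.2938],-13)
E
```

```text
t 16.55 pos [0.6154 0.0374 0.2938] yaw 25.56 F [-0.69  0.28  1.96] M [0.016 0.03  0.199] op 0.34
d [ 0.0002 -0.      0.    ] w [-1.100e-03  8.568e-01  4.000e-04]
```

arm_command --deltas '[{"dx": 0, "dy": 0, "dz": 0, "wx": 0, "wy": 0.04, "wz": 0}, {"dx": 0, "dy": 0, "dz": 0, "wx": 0, "wy": 0.08, "wz": 0}, {"dx": 0, "dy": 0, "dz": 0, "wx": 0, "wy": 0.12, "wz": 0}, {"dx": 0, "dy": 0, "dz": 0, "wx": 0, "wy": 0.16, "wz": 0}, {"dx": 0, "dy": 0, "dz": 0, "wx": 0, "wy": 0.2, "wz": 0}]'

```text
clock: 17.05
tool_pos: [0.6155, 0.0374, 0.2938]
eef_rot: [-0.566, 0.423, -0.423, 0.567]
contact_force: [1.4, -0.7, 4.5]
opening: 0.336
```

arm_command --deltas '[{"dx": 0, "dy": 0, "dz": 0, "wx": 0, "wy": 0.04, "wz": 0}, {"dx": 0, "dy": 0, "dz": 0, "wx": 0, "wy": 0.08, "wz": 0}, {"dx": 0, "dy": 0, "dz": 0, "wx": 0, "wy": 0.12, "wz": 0}, {"dx": 0, "dy": 0, "dz": 0, "wx": 0, "wy": 0.16, "wz": 0}, {"dx": 0, "dy": 0, "dz": 0, "wx": 0, "wy": 0.2, "wz": 0}]'

```text
clock: 17.55
tool_pos: [0.6156, 0.0375, 0.2938]
eef_rot: [-0.531, 0.466, -0.466, 0.532]
contact_force: [2.6, 0.2, 5.0]
opening: 0.338
```

arm_command --deltas '[{"dx": 0, "dy": 0, "dz": 0, "wx": 0, "wy": 0.04, "wz": 0}, {"dx": 0, "dy": 0, "dz": 0, "wx": 0, "wy": 0.08, "wz": 0}, {"dx": 0, "dy": 0, "dz": 0, "wx": 0, "wy": 0.12, "wz": 0}, {"dx": 0, "dy": 0, "dz": 0, "wx": 0, "wy": 0.16, "wz": 0}, {"dx": 0, "dy": 0, "dz": 0, "wx": 0, "wy": 0.2, "wz": 0}]'

```text
clock: 18.05
tool_pos: [0.6157, 0.0374, 0.2937]
eef_rot: [0.493, -0.506, 0.507, -0.494]
contact_force: [3.3, 0.7, 4.3]
opening: 0.336
```

```bash
python3 - <<'E'
from h import *
from plant import r
s=r.get_state();plan(s,[.6155,.0373,.2938],-13)
c,im=look(r,"wrist","w8")
cv2.imwrite("pics/w8b.png",cv2.resize(im[60:300,60:410],None,fx=2.2,fy=2.2,interpolation=cv2.INTER_CUBIC))
E
```

```text
t 18.05 pos [0.6157 0.0374 0.2937] yaw -1.49 F [3.29 0.69 4.28] M [-0.027 -0.719  0.2  ] op 0.336
d [ 0.0001 -0.0001 -0.0002] w [-0.0019  0.2558 -0.0005]
```

View pics/w8b.png

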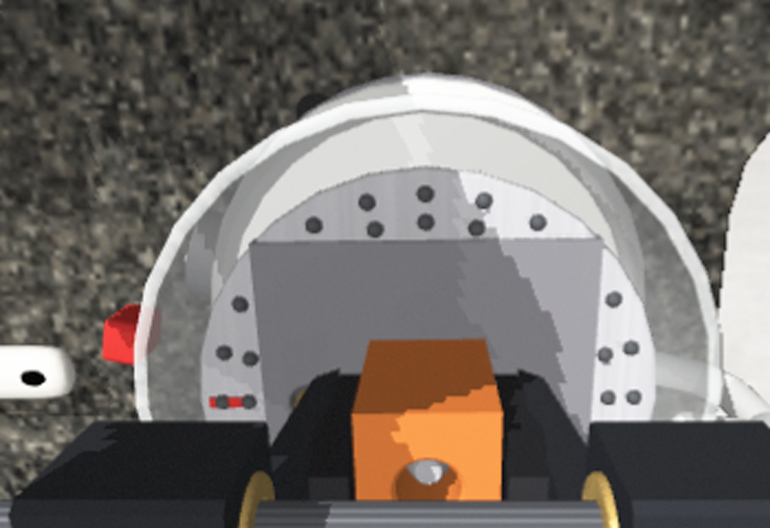

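```bash
python3 - <<'E'
from h import *
c=dict(np.load("w8.npz"))
im=cv2.imread("pics/w8.png"); cv2.imwrite("pics/w8z.png",cv2.resize(im[180:260,95:195],None,fx=7,fy=7,interpolation=cv2.INTER_CUBIC))
A=np.array([.6160,.0375])
g=lambda p:np.array([60+(p[0]+.5)/2.2-.5,60+(p[1]+.5)/2.2-.5])
t=onz(c,g((228,402)),.121); d=t[:2]-A; print("tick",t,np.hypot(*d),np.degrees(np.arctan2(d[1],d[0]))%360)
hsv=cv2.cvtColor(im,cv2.COLOR_BGR2HSV); m=((hsv[...,0]<8)|(hsv[...,0]>172))&(hsv[...,1]>150)&(hsv[...,2]>100)
ys,xs=np.nonzero(m); k=(xs<125); print(xs[k].min(),xs[k].max(),ys[k].min(),ys[k].max(),xs[k].mean(),ys[k].mean())
for z in(.113,.118,.123):
  q=onz(c,np.array([xs[k].mean(),ys[k].mean()]),z); d=q[:2]-A; print(z,q,np.hypot(*d),np.degrees(np.arctan2(d[1],d[0]))%360)
E
```

```text
tick [0.56307831 0.03822807 0.121     ] 0.052926701860733914 179.21179960552746
107 123 198 225 114.51764705882353 211.97058823529412
0.113 [0.53343042 0.05506961 0.113     ] 0.0844181696182569 167.98745115902352
0.118 [0.53607752 0.05693235 0.118     ] 0.08225095548636917 166.33428229886349
0.123 [0.53872461 0.05879508 0.123     ] 0.0801558846527816 164.59317988657077
```

View pics/w8z.png

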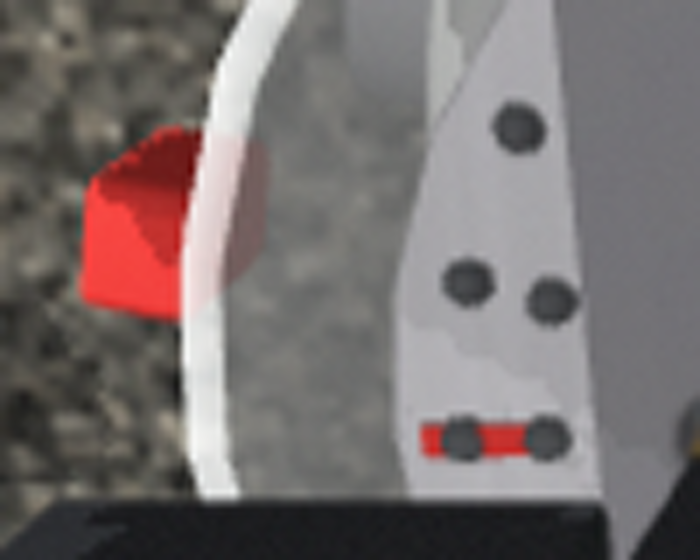

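```bash
python3 - <<'E'
from h import *
c=dict(np.load("w8.npz")); A=np.array([.6160,.0375])
g=lambda p:np.array([95+(p[0]+.5)/7-.5,180+(p[1]+.5)/7-.5])
for z in(.113,.118,.121,.123,.125):
  a=onz(c,g((96,183)),z)[:2];b=onz(c,g((81,299)),z)[:2]; m=(a+b)/2-A; e=a-b
  print(z,np.hypot(*e),np.hypot(*m),np.degrees(np.arctan2(m[1],m[0])), "edge normal",np.degrees(np.arctan2(e[1],e[0]))+90)
for p in((425,440),(520,438)):
  t=onz(c,g(p),.121)[:2]-A; print(np.hypot(*t),np.degrees(np.arctan2(t[1],t[0])))
E
```

```text
0.113 0.011017479610419776 0.08870532029981025 169.38085986591716 edge normal 163.21078265707138
0.118 0.010673058461966464 0.08634490301355868 167.7994967367235 edge normal 163.210782657072
0.121 0.010466405772894588 0.08496161964562134 166.80894710802934 edge normal 163.21078265707243
0.123 0.010328637313513384 0.08405392388516751 166.1305996440987 edge normal 163.21078265707303
0.125 0.010190868854132349 0.08315826630541812 165.4375409644031 edge normal 163.21078265707263
0.05766601511950504 179.13272293748344
0.04968289197452432 179.02827280561817
```

arm_command --deltas '[{"dx": 0, "dy": 0, "dz": 0, "wx": 0, "wy": 0.05, "wz": 0}, {"dx": 0, "dy": 0, "dz": 0, "wx": 0, "wy": 0.1, "wz": 0}, {"dx": 0, "dy": 0, "dz": 0, "wx": 0, "wy": 0.16, "wz": 0}, {"dx": 0, "dy": 0, "dz": 0, "wx": 0, "wy": 0.21, "wz": 0}, {"dx": 0, "dy": 0, "dz": 0, "wx": 0, "wy": 0.25, "wz": 0}]'

```text
clock: 18.6
tool_pos: [0.6158, 0.0374, 0.2938]
eef_rot: [0.441, -0.552, 0.553, -0.442]
contact_force: [4.6, -0.2, 4.9]
opening: 0.334
```

```bash
python3 - <<'E'
from h import *
from plant import r
s=r.get_state();plan(s,[.6155,.0373,.2938],-13.5)
c,im=look(r,"wrist","w9")
cv2.imwrite("pics/w9z.png",cv2.resize(im[180:260,75:195],None,fx=6,fy=6,interpolation=cv2.INTER_CUBIC))
E
```

```text
t 18.6 pos [0.6158 0.0374 0.2938] yaw -12.72 F [ 4.64 -0.18  4.91] M [-0.026 -1.089  0.207] op 0.334
d [ 0.0002 -0.     -0.0002] w [-0.0022  0.0173 -0.0008]
```

View pics/w9z.png

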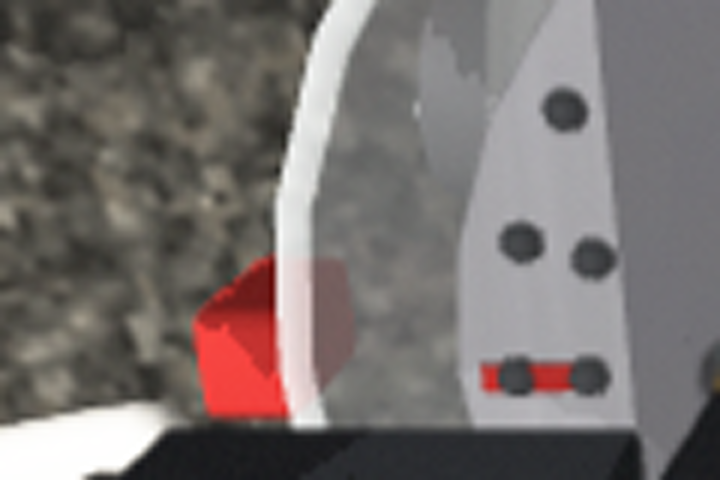

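```bash
python3 - <<'E'
from h import *
c=dict(np.load("w9.npz")); A=np.array([.6160,.0375])
g=lambda p:np.array([75+(p[0]+.5)/6-.5,180+(p[1]+.5)/6-.5])
for z in(.118,.121,.123):
  a=onz(c,g((195,322)),z)[:2];b=onz(c,g((212,416)),z)[:2]; m=(a+b)/2-A; e=a-b
  print(z,np.hypot(*e),np.hypot(*m),np.degrees(np.arctan2(m[1],m[0])), "edge normal",np.degrees(np.arctan2(e[1],e[0]))+90)
for p in((485,378),(575,376.5)):
  t=onz(c,g(p),.121)[:2]-A; print(np.hypot(*t),np.degrees(np.arctan2(t[1],t[0])))
# two-view tri of the top outer corners
c8=dict(np.load("w8.npz")); g8=lambda p:np.array([95+(p[0]+.5)/7-.5,180+(p[1]+.5)/7-.5])
a,_=tri([(c,g((195,322))),(c8,g8((96,183)))]);b,_=tri([(c,g((212,416))),(c8,g8((81,299)))]);print(a,b)
E
```

```text
0.118 0.010343655514497266 0.08675526656122666 168.0747013898472 edge normal 167.9918693768937
0.121 0.010143413420849332 0.08506844942691934 167.06844056672975 edge normal 167.99186937689518
0.123 0.010009918691750759 0.08395896825875288 166.37527604048708 edge normal 167.9918693768941
0.05765090362690856 167.91504642032086
0.04883361025669101 167.85247340015746
[0.53752802 0.06344907 0.12609606] [0.52971938 0.0502842  0.11745399]
```

arm_command --deltas '[{"dx": 0, "dy": 0, "dz": 0.0002, "wx": 0, "wy": 0.009, "wz": 0}, {"dx": 0, "dy": 0, "dz": 0.0003, "wx": 0, "wy": 0.018, "wz": 0}, {"dx": 0, "dy": -0.0001, "dz": 0.0004, "wx": 0, "wy": 0.018, "wz": 0}, {"dx": 0, "dy": -0.0002, "dz": 0.0004, "wx": 0, "wy": 0.018, "wz": 0}, {"dx": 0, "dy": -0.0002, "dz": 0.0004, "wx": 0, "wy": 0.018, "wz": 0}]'

```text
clock: 19.15
tool_pos: [0.6159, 0.0374, 0.2938]
eef_rot: [0.438, -0.555, 0.555, -0.439]
contact_force: [5.7, 0.7, 3.8]
opening: 0.338
```

```bash
python3 - <<'E'
from h import *
from plant import r
s=r.get_state();plan(s,[.6155,.0373,.2938],-13.5)
c,im=look(r,"wrist","w10")
cv2.imwrite("pics/w10z.png",cv2.resize(im[180:260,75:195],None,fx=6,fy=6,interpolation=cv2.INTER_CUBIC))
c,im=look(r,"top","top10")
cv2.imwrite("pics/top10z.png",cv2.resize(im[100:230,150:300],None,fx=4.5,fy=4.5,interpolation=cv2.INTER_CUBIC))
E
```

```text
t 19.15 pos [0.6159 0.0374 0.2938] yaw -13.42 F [5.66 0.65 3.82] M [ 0.011 -1.14   0.109] op 0.338
d [ 0.0002 -0.     -0.0004] w [-0.0011  0.0017 -0.0007]
```

View pics/top10z.png

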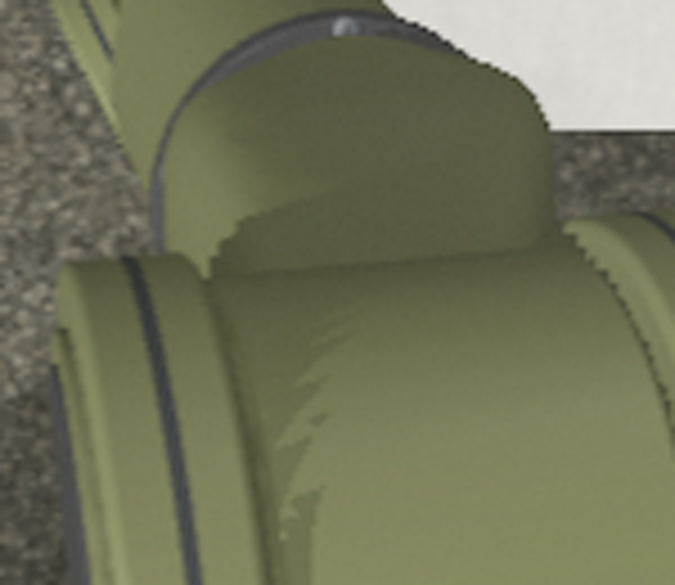

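View pics/w10z.png

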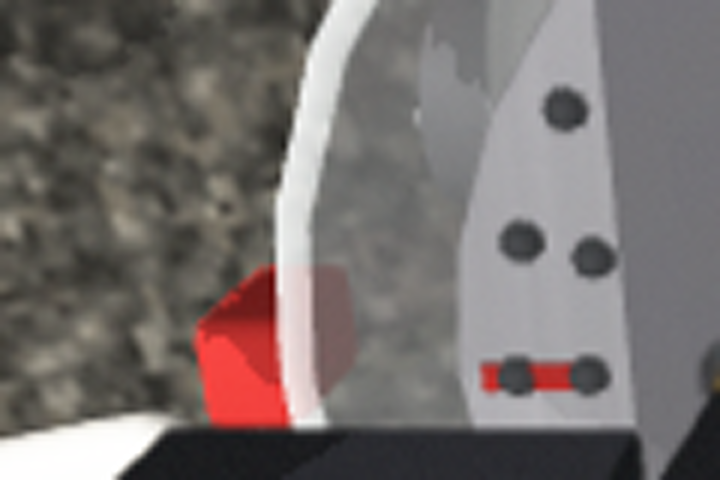

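arm_command --deltas '[{"dx": 0, "dy": 0, "dz": 0, "wx": 0, "wy": 0, "wz": 0}, {"dx": 0, "dy": 0, "dz": 0, "wx": 0, "wy": 0, "wz": 0}, {"dx": 0, "dy": 0, "dz": 0, "wx": 0, "wy": 0, "wz": 0}, {"dx": 0, "dy": 0, "dz": 0, "wx": 0, "wy": 0, "wz": 0}, {"dx": 0, "dy": 0, "dz": 0, "wx": 0, "wy": 0, "wz": 0}]' --claw 0.3

```text
clock: 19.75
tool_pos: [0.6152, 0.0373, 0.2933]
eef_rot: [-0.439, 0.555, -0.555, 0.438]
contact_force: [-0.4, 0.3, -0.5]
opening: 0.654
```

arm_command --deltas '[{"dx": 0, "dy": 0, "dz": 0, "wx": 0, "wy": 0, "wz": 0}, {"dx": 0, "dy": 0, "dz": 0, "wx": 0, "wy": 0, "wz": 0}, {"dx": 0, "dy": 0, "dz": 0, "wx": 0, "wy": 0, "wz": 0}, {"dx": 0, "dy": 0, "dz": 0, "wx": 0, "wy": 0, "wz": 0}, {"dx": 0, "dy": 0, "dz": 0, "wx": 0, "wy": 0, "wz": 0}]'

```text
clock: 20.25
tool_pos: [0.6156, 0.0373, 0.2938]
eef_rot: [0.438, -0.555, 0.555, -0.438]
contact_force: [0.7, 0.5, 0.1]
opening: 0.649
```

```bash
python3 - <<'E'
from h import *
from plant import r
s=r.get_state();plan(s,[.6155,.0373,.45],-13.5)
c,im=look(r,"wrist","w11")
E
```

```text
t 20.25 pos [0.6156 0.0373 0.2938] yaw -13.39 F [0.71 0.47 0.08] M [ 0.009 -0.056 -0.033] op 0.649
d [ 1.000e-04 -1.562e-01 -1.000e-04] w [-0.0002  0.0024  0.0001]
```

View pics/w11.png

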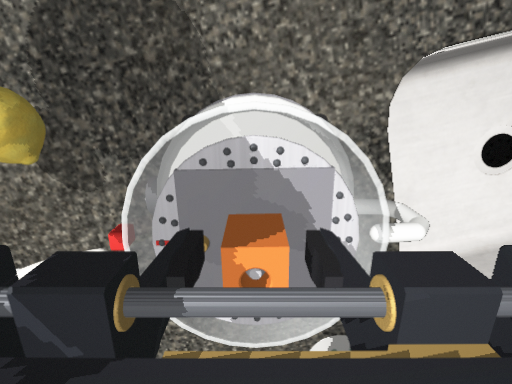

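Released, with no contact forces left. I retreat straight up.

arm_command --deltas '[{"dx": 0, "dy": -0.005, "dz": 0, "wx": 0, "wy": 0, "wz": 0}, {"dx": 0, "dy": -0.015, "dz": 0, "wx": 0, "wy": 0, "wz": 0}, {"dx": 0, "dy": -0.035, "dz": 0, "wx": 0, "wy": 0, "wz": 0}, {"dx": 0, "dy": -0.055, "dz": 0, "wx": 0, "wy": 0, "wz": 0}, {"dx": 0, "dy": -0.07, "dz": 0, "wx": 0, "wy": 0, "wz": 0}]'

```text
clock: 20.8
tool_pos: [0.6159, 0.0375, 0.3659]
eef_rot: [0.438, -0.555, 0.555, -0.439]
contact_force: [0.7, -0.3, -0.5]
opening: 0.655
```

arm_command --deltas '[{"dx": 0.015, "dy": -0.015, "dz": 0, "wx": 0, "wy": 0, "wz": 0}, {"dx": 0.035, "dy": -0.03, "dz": 0, "wx": 0, "wy": 0, "wz": 0}, {"dx": 0.06, "dy": -0.045, "dz": 0, "wx": 0, "wy": 0, "wz": 0}, {"dx": 0.08, "dy": -0.055, "dz": 0, "wx": 0, "wy": 0, "wz": 0}, {"dx": 0.09, "dy": -0.06, "dz": 0, "wx": 0, "wy": 0, "wz": 0}]'

```text
clock: 21.3
tool_pos: [0.5942, -0.0537, 0.4252]
eef_rot: [0.437, -0.555, 0.557, -0.437]
contact_force: [0.8, -0.6, -1.6]
opening: 0.653
```

arm_command --deltas '[{"dx": 0, "dy": 0, "dz": 0, "wx": 0, "wy": 0, "wz": 0}, {"dx": 0, "dy": 0, "dz": 0, "wx": 0, "wy": 0, "wz": 0}, {"dx": 0, "dy": 0, "dz": 0, "wx": 0, "wy": 0, "wz": 0}, {"dx": 0, "dy": 0, "dz": 0, "wx": 0, "wy": 0, "wz": 0}, {"dx": 0, "dy": 0, "dz": 0, "wx": 0, "wy": 0, "wz": 0}]'

```text
clock: 21.8
tool_pos: [0.5948, -0.0493, 0.4233]
eef_rot: [-0.439, 0.555, -0.554, 0.439]
contact_force: [-0.4, 0.5, -0.3]
opening: 0.65
```

```bash
python3 - <<'E'
from h import *
from plant import r
s=r.get_state();plan(s,[.6155,.0373,.45],-13.5)
c,im=look(r,"wrist","w12")
cv2.imwrite("pics/w12z.png",cv2.resize(im[0:200,140:380],None,fx=3.2,fy=3,interpolation=cv2.INTER_CUBIC))
c,im=look(r,"side","side12")
E
```

```text
t 21.8 pos [ 0.5948 -0.0493  0.4233] yaw -13.31 F [-0.37  0.53 -0.34] M [ 0.041 -0.083 -0.044] op 0.65
d [-0.0891 -0.0267  0.0002] w [ 0.0009  0.0042 -0.0003]
```

View pics/w12z.png

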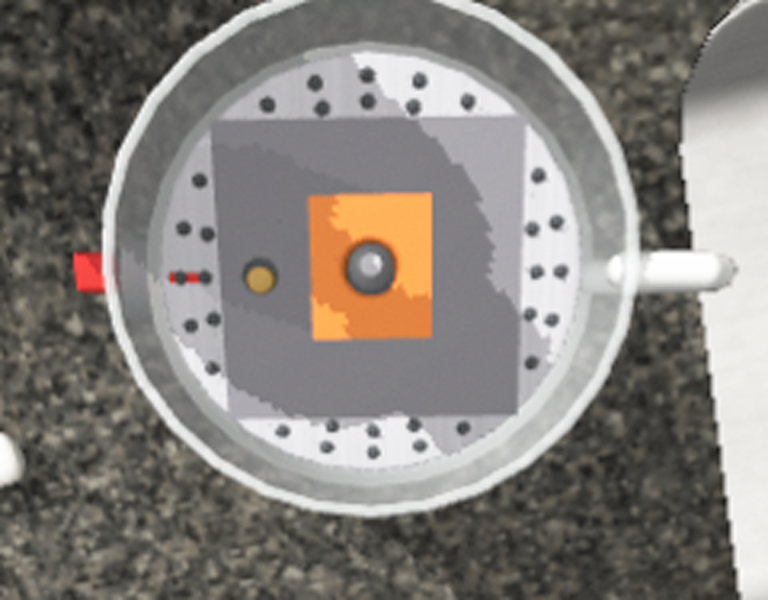

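View pics/side12.png

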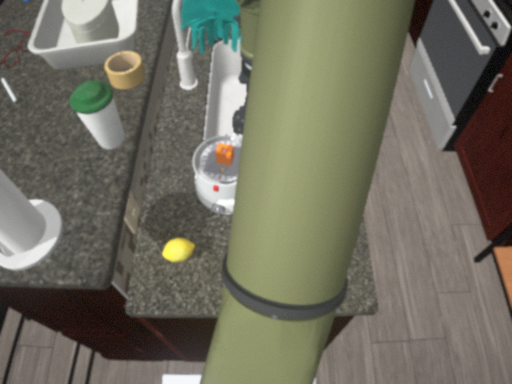

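```bash
python3 - <<'E'
from h import *
c=dict(np.load("w12.npz"))
g=lambda p:np.array([140+(p[0]+.5)/3.2-.5,(p[1]+.5)/3-.5])
im=cv2.imread("pics/w12.png"); hsv=cv2.cvtColor(im,cv2.COLOR_BGR2HSV); m=((hsv[...,0]<6)|(hsv[...,0]>174))&(hsv[...,1]>130)&(hsv[...,2]>90)
ys,xs=np.nonzero(m)
for lo,hi in((155,173),(185,215)):
  k=(xs>=lo)&(xs<hi)&(ys>70)&(ys<110); print(k.sum(),xs[k].mean(),ys[k].mean(),ys[k].min(),ys[k].max())
  p=np.array([xs[k].mean(),ys[k].mean()])
  for z in((.115,.119,.123) if lo<180 else (.121,)):
    for A in([.616,.0375],[.6165,.0375]):
      d=onz(c,p,z)[:2]-A; print(z,A,np.hypot(*d).round(4),np.degrees(np.arctan2(d[1],d[0])).round(2))
# block edges as axis direction; rim disc centre
P=[(161,265),(582,262),(371,44),(371,469)]
E=np.array([onz(c,g(p),.121)[:2] for p in P]); f=least_squares(lambda q:np.hypot(*(E-q[:2]).T)-q[2],[.616,.036,.062]); print(f.x,f.fun)
t=onz(c,g((370,260)),.156);print("shaft",t)
# handle
for p in((640,268),(730,270)):
  d=onz(c,g(p),.1)[:2]-[.616,.0375]; print("handle",np.degrees(np.arctan2(d[1],d[0])))
E
```

```text
121 167.1487603305785 90.35537190082644 84 97
0.115 [0.616, 0.0375] 0.0829 166.73
0.115 [0.6165, 0.0375] 0.0834 166.81
0.119 [0.616, 0.0375] 0.0818 166.84
0.119 [0.6165, 0.0375] 0.0823 166.92
0.123 [0.616, 0.0375] 0.0806 166.97
0.123 [0.6165, 0.0375] 0.0811 167.05
16 197.6875 92.125 91 93
0.121 [0.616, 0.0375] 0.053 168.76
0.121 [0.6165, 0.0375] 0.0535 168.87
[0.61690749 0.03726162 0.06131423] [-0.00044774 -0.00044601  0.00046247  0.00043129]
shaft [0.61665446 0.03857166 0.156     ]
handle -12.148350426575945
handle -12.742303901079863
```

```bash
python3 - <<'E'
from h import *
c=dict(np.load("w12.npz"))
g=lambda p:np.array([140+(p[0]+.5)/3.2-.5,(p[1]+.5)/3-.5])
im=cv2.imread("pics/w12.png")
a=onz(c,g((192.5,277.5)),.121)[:2];b=onz(c,g((549,272)),.121)[:2];e=a-b;print("diam",a,b,np.hypot(*e),np.degrees(np.arctan2(e[1],e[0])),(a+b)/2)
# top/bottom holes pairs and block edges
a=onz(c,g((367,88)),.121)[:2];b=onz(c,g((373,442)),.121)[:2];e=a-b;print("perp+90",np.degrees(np.arctan2(e[1],e[0]))+90,(a+b)/2)
for p,q in(((211,121),(523,117)),((230,416),(517,412))):
  a=onz(c,g(p),.121)[:2];b=onz(c,g(q),.121)[:2];e=a-b;print("plate edge",np.degrees(np.arctan2(e[1],e[0])))
for p,q in(((308,197),(432,192)),((313,341),(432,338))):
  a=onz(c,g(p),.161)[:2];b=onz(c,g(q),.161)[:2];e=a-b;print("block edge",np.degrees(np.arctan2(e[1],e[0])))
mk=onz(c,np.array([167.15,90.36]),.12)[:2]
for A in([.6169,.0373],[.6165,.0375],[.6165,.0385]): d=mk-A; print("mark",np.degrees(np.arctan2(d[1],d[0])))
# bowl rim circle centre
P=[(105,258),(637,258),(371,517)]
E=np.array([onz(c,g(p),.123)[:2] for p in P]); f=least_squares(lambda q:np.hypot(*(E-q[:2]).T)-q[2],[.616,.036,.078]); print("rim",f.x)
cv2.imwrite("pics/w12y.png",cv2.resize(im[60:120,155:235],None,fx=9,fy=9,interpolation=cv2.INTER_CUBIC))
E
```

```text
diam [0.5659232  0.04733663] [0.66687581 0.02502813] 0.1033880970278557 167.53903487060063 [0.61639951 0.03618238]
perp+90 167.6676071455904 [0.61626535 0.03616588]
plate edge 167.35572151362254
plate edge 167.48728658425975
block edge 168.92215323480477
block edge 168.13367066930658
mark 166.88427228542724
mark 166.95695791453755
mark 167.63957360943382
rim [0.61650975 0.03618467 0.07635422]
```

View pics/w12y.png

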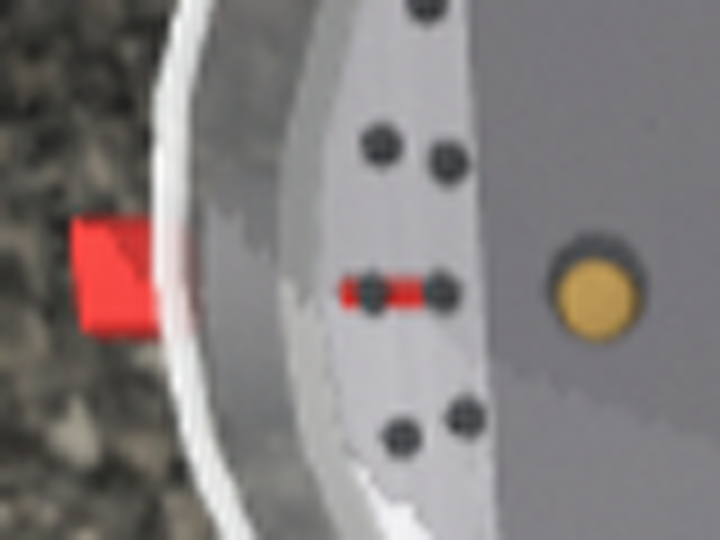

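```bash
python3 - <<'E'
from plant import r
print(r.get_state()['contact_force'].round(2), r.get_state()['clock']); print(r.finish_job())
E
```

```text
[ 0.33 -0.38  0.89] 21.9
the job is handed in; nothing more can be done
None
```

The grating disc is home on the food processor with its tick at the lock mark. I have let go of it, and the job is handed in at 21.9 s of the 67 s allowed.

**What I did**
- I took the disc by its orange block and lowered it over the shaft. It brushed the taper with about 3–4 N, so I shifted it about 1 mm sideways and it went on freely.
- It touched the pin at about 2 mm/s. I turned it clockwise under a load of about 5–7 N, close to the 8 N at which it would drag the plate.
- The pin dropped into the hole at a disc angle of about 34°, where the camera had put it. I followed it down 9 mm to home.
- I then turned it about 46° clockwise. The turning moment was a steady 0.2 N m, the plate's own friction, so the plate was coming along.
- I opened the gripper and retreated.

**Last checks**
- **Seated:** the measured drop from pin contact to home is 9 mm. After release the wrist picture shows the shaft up the bore and the pin standing in the hole.
- **Tick at the mark:** just before I let go, the picture showed the tick level with the mark to about 0.3°. After the retreat, the measurements disagreed by 0.5–1.9°; my best estimate is about 1.3° short, inside the mark's 12 mm width (about ±4°). I left it there.
- **Contact after release:** the gripper reads no force beyond noise (about 1 N).
- **Not explained:** the sideways force grew to about 6 N late in the turn, and it did not fall when I eased the arm that way. It went away on release.
- **Other things on the worktop:** the arm kept clear of the lemon, mug and peeler. The final side picture shows only the lemon, because the arm hid the other two.

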